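Build one tier of the kiln setting

TASK

Set up this tier of the kiln on the brown kiln shelf. First stand the blue dish in the middle of it, on the painted ring, and stand the two props upright on the centres of its two pads so that their tops come level: the tall dark prop on the thin cream pad, the short white prop on the thick red pad. Then bridge the props with the grey top shelf, lying level, centred and in line with the brown shelf, and last stand the green tumbler upright on the middle of the top shelf; let go of everything, and do not shift or knock over the yellow-lidded glaze jar or the unfired terracotta vase.

Things in the scene. Friction and masses are not known exactly. Their poses are not given: they have to be found in the camera images.
- kiln_base: Brown kiln shelf fixed on the table, a slab 130 (x) x 240 (y) x 15 mm. Origin: centre of its underside, on the table; z up, y along its length. Its top is 15 mm above the table. A thin cream ring 68 mm across is painted around its centre. The two pads are fixed on it on its long centre line, 75 mm either side of the centre; which is on which side varies.
- low_pad: Thin cream square pad 60 x 60 x 8 mm, fixed on the brown shelf (its top is 23 mm above the table). Origin: centre of its underside; z up.
- high_pad: Thick brick-red square pad 60 x 60 x 28 mm, fixed on the brown shelf (its top is 43 mm above the table). Origin: centre of its underside; z up.
- tall_prop: Tall kiln prop, loose: dark grey upright cylinder 40 mm in diameter, 80 mm high, with a black dot on its top. Origin: centre of its underside; z up along it. About 0.2 kg.
- short_prop: Short kiln prop, loose: white upright cylinder 40 mm in diameter, 60 mm high, with a black dot on its top. Origin: centre of its underside; z up along it. About 0.15 kg.
- dish: Small blue dish, loose: open, straight-sided and round, 56 mm in outer diameter (48 mm at the foot, full width from 6 mm up), 34 mm high, wall 4 mm. Stands upright; can be gripped across its outside. Origin: centre of its underside; z up. About 0.09 kg.
- top_shelf: Grey top shelf, loose: flat slab 200 (x) x 56 (y) x 14 mm, lying flat on the table near one side of the work area. Can be gripped across its 56 mm width at its middle. Origin: centre of its underside; x along its length, z up. About 0.34 kg. Bridging the props its underside is 103 mm above the table. (The longer, narrower dark wooden batten is not part of the job.)
- tumbler: Green tumbler without handle, loose: open, straight-sided and round, 54 mm in outer diameter (48 mm at the foot, full width from 6 mm up), 68 mm high, wall 4 mm. Stands upright; can be gripped across its outside. Origin: centre of its underside; z up. About 0.15 kg. On the top shelf its underside is 117 mm above the table.
- glaze_jar: Closed white jar with a yellow lid, 56 mm in diameter, 75 mm high, standing loose on the table; to be left where it is. Origin: centre of its underside; z up.
- raw_vase: Unfired terracotta vase, round, 60 mm at its widest, 95 mm high, standing loose on the table; to be left where it is. Origin: centre of its underside; z up.
Things that resemble listed ones, but are neither listed nor needed, are in the scene too. What is shaped like the tumbler but purple is not meant. What is shaped like the dish but purple is not meant.

How it is judged (in metres and radians):
On the way, in this order (a step that is already met when the one before it is completed fails the run):
1. the dish and both props stand in their places on the brown shelf (horizontal distance between dish and kiln_base below 0.015 m and z of dish in the frame of kiln_base between 0.011 and 0.019 m and angle between each of dish, tall_prop, short_prop's own z axis and vertical below 0.06 rad and horizontal distance between tall_prop and low_pad below 0.012 m and z of tall_prop in the frame of low_pad between 0.004 and 0.012 m and horizontal distance between short_prop and high_pad below 0.012 m and z of short_prop in the frame of high_pad between 0.024 and 0.032 m), for 0.2 s.
2. the top shelf bridges the two props, level, with dish and props still in place (all of step 1 and horizontal distance between top_shelf and kiln_base below 0.015 m and z of top_shelf in the frame of kiln_base between 0.099 and 0.107 m and angle between top_shelf's own z axis and vertical below 0.06 rad and angle between the x axis of top_shelf and the y axis of kiln_base, either way round below 0.14 rad), for 0.2 s.
3. the tumbler stands on the middle of the top shelf (all of step 2 and horizontal distance between tumbler and top_shelf below 0.015 m and z of tumbler in the frame of top_shelf between 0.01 and 0.018 m and angle between tumbler's own z axis and vertical below 0.06 rad), for 0.2 s.
At the end, for the whole second after the job is handed in: At rest, upright or level (0.06 rad), on their supports (4 mm): dish within 15 mm of brown shelf's centre; tall prop on cream, short prop on red pad, within 12 mm of centre; top shelf on the props, within 15 mm and 0.14 rad of the brown shelf's; tumbler within 15 mm of its middle (all of step 3 and linear speed of each of dish, tall_prop, short_prop, top_shelf, tumbler below 0.01 m/s); the robot touches nothing.
It fails at once if the glaze jar is pushed more than 30 mm from its place or knocked over (distance of glaze_jar from where it was at the start of the episode above 0.03 m or angle between glaze_jar's own z axis and vertical above 0.5 rad).
It fails at once if the raw vase is pushed more than 30 mm from its place or knocked over (distance of raw_vase from where it was at the start of the episode above 0.03 m or angle between raw_vase's own z axis and vertical above 0.5 rad).
It also fails if it takes over 120 s, if anything falls off the work surface, if the arm or the gripper's body presses on something with over 40 N, if the wrist force passes 120 N, or if a joint passes its speed limit or range.

ROBOT

A 6-joint arm with a two-finger parallel gripper is mounted at the origin on the work surface. World frame = base frame: x ahead of the robot, y to its left, z up, the work surface at z = 0. Lengths are in m, angles in degrees, forces in N, time in s.
With the tool pointing down it reaches from about 0.4 to 0.825 m from the base axis. Payload 7 kg.
Tool frame: the origin (TCP) lies on the centre line of the jaws, within the pads' length; the fingertips stand 14 mm ahead of it and the grasp point (between the pads) lies 5 mm behind it; z points along the fingers, x is the direction in which the jaws open and shut, and the axes are right-handed (so a half turn about z gives the same grasp; the last joint's range is limited). The gripper opens to 88 mm and grips with 3 to 60 N. Pads are 19 mm wide; open, the fingers measure 130 mm over their backs; the gripper's body (78 mm by 193 mm) begins 47 mm behind the grasp point.
Start: joints at [-56.66, 20.546, 0.682, 0, -70.136, -16.507], TCP at [0.195, -0.646, 0.211] pointing down, gripper open.
Joint ranges: [-176.03, 176.03], [-82.01, 121.73], [-58.28, 71.71], [-173.87, 95.51], [-174.79, -0.11], [-173.66, 173.66]. Speed limits (degrees/s): [136.94, 136.94, 172.46, 180, 180, 180].

INTERFACE

Orientations are given as [roll, pitch, yaw] about the fixed x, y, z axes, in that order (R = Rz(yaw) Ry(pitch) Rx(roll)).
In Python, from plant import * gives the robot as it stands.
- The arm moves only by the shell command python3 -m handwheel 'ROWS' [OPENING]. ROWS is JSON, a list of rows, each a list of 2 entries, a list of its own where there are three numbers: the shift along the tool's x, y, z each as a share of 0.2 m, from -1 to 1, then the turn, a rotation vector about the tool's x, y, z each as a share of 360 degrees, from -1 to 1. In form: [[[tx, ty, tz], [ax, ay, az]], ...]. A call has 1 to 5 rows; each row is the pose to reach, as a shift and turn from the pose commanded when the call began, along the tool's axes at that moment, turning the shorter way round; what a row does not reach only later rows make up. A row lasts 1/12 s, in which the tool goes at most 41.7 mm and 7.16 degrees, less where a joint would pass 70% of its speed; a pose out of reach is approached as far as the arm can. A call with a number of a shift or a turn outside -1 to 1 is refused whole. A call with a gripper value outside its range is refused whole. OPENING is the closure, from -1 (fully open) to 1 (shut), set as the call begins (- or left out, the last holds). The fingers move at their own pace and stop on an object; the grip force is fixed at half the most. Time passes only in rows, so rows that repeat a pose let the fingers close. It gives the time, the measured TCP pose, the force and the opening at its end, in the units of the state.
- get_obs(): the state, without advancing time (a new reading comes with each control period).
- snapshot(name): name is "scene" or "side" or "wrist"; returns a dict with "color" (480x640x3 uint8, red, green, blue), "z_map" (480x640 float32, m along the optical axis (not along the pixel's ray), 0 where there is no reading), "intrinsics" (3x3 intrinsics, pixels), "rvec" (rotation vector, rad) and "tvec" (3), from world to camera coordinates, as OpenCV has them. Camera axes: x right, y down, z forward; pixel columns grow to the right and rows downward; lengths in m; the calibration is good to about 2 mm. A picture is of the moment at which its call begins.
- close_job(): hands the job in, once; it reports no verdict.
The state is a dict: "clock": time; "joint_pos": joint angles; "qvel": joint speeds; "tau": joint torques, N m; "tool_pos": TCP position; "orientation": TCP orientation; "force": force on the tool from outside, world axes, zero at the start; "moment": the same for the moment, N m; "opening": finger opening in m.
Only numpy, scipy, OpenCV 4.12 (cv2) and the standard library are available. Lean on these libraries where they do the work, as an engineer would, in place of code of your own. Each camera call takes 0.05 s, during which the arm holds its last target. There are 200 camera calls.

## Working session

There is one attempt and no reset: what is moved stays moved. The work goes in short steps, Python scripts to look and compute and a shell command to move; the robot and the scene stay as the last step left them, time stands still between calls to the robot, and variables do not carry over. Pictures are saved under pics/ and viewed, about 12 in all and at most 16, crops included, and the job is handed in when it is done.

```bash
ls; mkdir -p pics
cat > h.py <<'E'
import numpy as np, cv2
from plant import *
def snap(n,f=None):
    s=snapshot(n)
    if f: cv2.imwrite('pics/'+f,cv2.cvtColor(s['color'],cv2.COLOR_RGB2BGR))
    return s
def cloud(s):
    R,_=cv2.Rodrigues(np.array(s['rvec'],float)); t=np.array(s['tvec'],float).ravel()
    K=np.array(s['intrinsics']); z=s['z_map']; v,u=np.mgrid[:z.shape[0],:z.shape[1]]
    P=np.stack([(u-K[0,2])/K[0,0]*z,(v-K[1,2])/K[1,1]*z,z],-1)
    W=(P-t)@R; W[z==0]=np.nan
    return W
E
python3 - <<'E'
from h import *
s=snap('scene','a.png'); t=snap('side','b.png')
o=get_obs(); print(o)
for q in (s,t):
    R,_=cv2.Rodrigues(np.array(q['rvec'],float)); print(-R.T@np.array(q['tvec']).ravel(), (q['z_map']>0).mean(), q['intrinsics'])
E
```

```text
pics
{'clock': 0.1, 'joint_pos': array([-5.66591024e+01,  2.05875975e+01,  6.38316435e-01, -1.95324446e-02,
       -7.01358806e+01, -1.65086509e+01]), 'qvel': array([-0.01887696, -0.05874632,  0.09084119,  0.06660867,  0.02048135,
        0.00407289]), 'tau': array([-1.06083233e-03, -5.84160948e+01,  2.93752098e+01,  7.01556891e+00,
        1.02030986e-02, -4.65919322e-05]), 'tool_pos': array([ 0.19532298, -0.6456282 ,  0.21050237]), 'orientation': array([-1.79993404e+02, -8.68692996e-02,  1.06825591e+02]), 'force': array([ 0.05555366,  0.15015577, -0.36454289]), 'moment': array([0.03491877, 0.01755479, 0.01460117]), 'opening': 0.08757277409366586}
[ 1.50326358 -0.28077317  0.73934464] 0.9868619791666666 [[514.50889325   0.         319.07820859]
 [  0.         514.50889325 244.20579756]
 [  0.           0.           1.        ]]
[0.27802095 0.95313116 0.61475354] 0.9958626302083333 [[495.23827528   0.         311.754221  ]
 [  0.         495.23827528 237.10376551]
 [  0.           0.           1.        ]]
```

View pics/a.png

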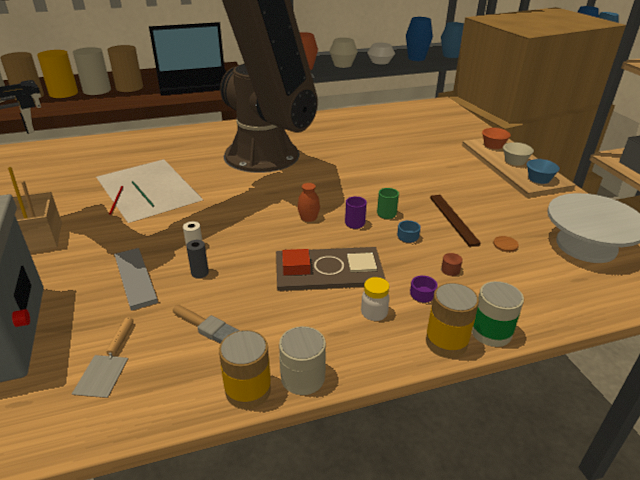

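View pics/b.png

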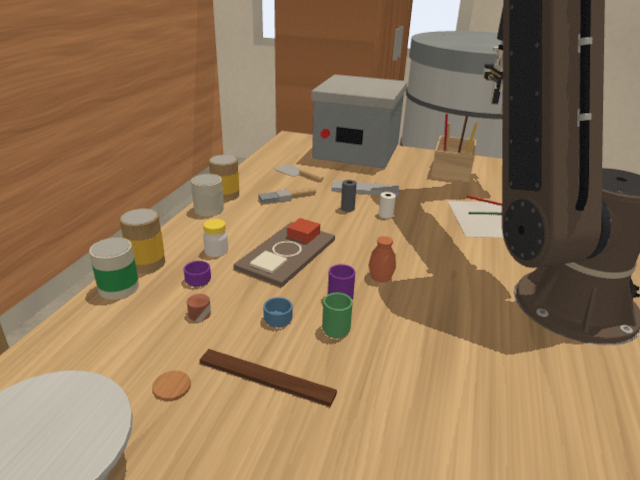

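Candidates in the scene view: green tumbler (388,203) versus purple tumbler (356,212); blue dish (409,231) versus purple dish (424,289), with a brownish cup at (452,264) and far blue bowls at (542,170). Grey shelf (136,278) versus dark batten (455,220) and scraper (215,328). Dark prop (198,258), white prop (193,236), red pad (296,262), cream pad (361,262), jar (376,299), vase (309,203). I choose green, blue and grey.

```bash
cat >> h.py <<'E'
def hmap(names=('scene','side'),x0=.2,x1=1.0,y0=-.6,y1=.5,res=.001):
    # merged points, colours
    P=[];C=[]
    for n in names:
        s=snapshot(n); W=cloud(s).reshape(-1,3); c=s['color'].reshape(-1,3)
        m=np.isfinite(W[:,0])&(W[:,0]>x0)&(W[:,0]<x1)&(W[:,1]>y0)&(W[:,1]<y1)&(W[:,2]<.3)&(W[:,2]>-.03)
        P.append(W[m]);C.append(c[m])
    return P,C
def hsv(c): return cv2.cvtColor(c.reshape(1,-1,3).astype(np.uint8),cv2.COLOR_RGB2HSV)[0].astype(int)
E
python3 - <<'E'
from h import *
seeds={'tumbler':(388,203,.068,.06),'ptumbler':(356,212,.068,.06),'vase':(309,203,.095,.06),'dish':(409,231,.034,.06),'pdish':(424,289,.034,.06),'jar':(376,299,.075,.06),'white':(193,236,.06,.045),'dark':(198,258,.08,.045)}
P,C=hmap()
S=snapshot('scene');W=cloud(S)
for k,(u,v,h,r) in seeds.items():
    p=np.nanmedian(W[v-3:v+4,u-3:u+4].reshape(-1,3),0)
    for i in range(2):
        d=np.hypot(*(P[i][:,:2]-p[:2]).T)
        q=P[i][(d<r)&(np.abs(P[i][:,2]-h)<.006)]
        if len(q)>5:
            (c,rad)=cv2.minEnclosingCircle(q[:,:2].astype(np.float32)); print(k,i,len(q),np.round(c,4),round(rad,4),'z',np.round(np.percentile(q[:,2],[5,50,95]),4))
        else: print(k,i,len(q),p)
# pads, base, shelf
def rect(name,i,m):
    q=P[i][m]; 
    if len(q)<10: print(name,i,'none');return
    r=cv2.minAreaRect((q[:,:2]*1000).astype(np.float32)); print(name,i,len(q),np.round(r[0],1),np.round(r[1],1),round(r[2],1),'z',np.round(np.median(q[:,2]),4))
for i in range(2):
    for nm,(u,v),lo,hi,rad in (('red',(296,258),.038,.05,.06),('cream',(361,262),.0195,.03,.06),('base',(330,266),.011,.02,.15),('shelf',(136,278),.009,.02,.13)):
        p=np.nanmedian(W[v-3:v+4,u-3:u+4].reshape(-1,3),0)
        d=np.hypot(*(P[i][:,:2]-p[:2]).T)
        rect(nm,i,(d<rad)&(P[i][:,2]>lo)&(P[i][:,2]<hi))
    d=P[i][:,2]; print('table z',np.median(d[np.abs(d)<.008]))
I=S['color'][150:350,80:480]; cv2.imwrite('pics/c.png',cv2.cvtColor(cv2.resize(I,None,fx=2,fy=2,interpolation=3),cv2.COLOR_RGB2BGR))
E
```

```text
tumbler 0 115 [0.4487 0.2464] 0.0302 z [0.0628 0.0661 0.069 ]
tumbler 1 227 [0.4561 0.2242] 0.0522 z [0.0624 0.0659 0.0681]
ptumbler 0 110 [0.4683 0.1473] 0.0297 z [0.0626 0.0657 0.0691]
ptumbler 1 177 [0.4649 0.148 ] 0.0286 z [0.0627 0.0655 0.0681]
vase 0 95 [0.4035 0.0412] 0.0188 z [0.0898 0.0942 0.0966]
vase 1 127 [0.3991 0.0428] 0.0188 z [0.0909 0.0935 0.0952]
dish 0 129 [0.5628 0.2529] 0.0323 z [0.0283 0.0321 0.0354]
dish 1 204 [0.5595 0.255 ] 0.0292 z [0.0287 0.0316 0.0339]
pdish 0 181 [0.7708 0.1885] 0.0304 z [0.0285 0.0324 0.0354]
pdish 1 157 [0.7691 0.1902] 0.0303 z [0.0285 0.0316 0.0338]
jar 0 358 [0.7915 0.0691] 0.0259 z [0.071  0.0746 0.0769]
jar 1 208 [0.7878 0.0712] 0.0263 z [0.0708 0.0735 0.0752]
white 0 152 [ 0.4508 -0.2621] 0.0213 z [0.0561 0.0594 0.0617]
white 1 95 [ 0.4457 -0.2579] 0.0225 z [0.0547 0.0583 0.0603]
dark 0 189 [ 0.557 -0.26 ] 0.0218 z [0.0754 0.0795 0.0817]
dark 1 85 [ 0.5565 -0.2566] 0.0229 z [0.0756 0.0785 0.0803]
red 0 475 [615.6 -50.6] [59.5 65.2] 76.6 z 0.0427
cream 0 443 [647.   95.4] [59.5 65.5] 77.5 z 0.0228
base 0 2656 [631.5  22.3] [239.9 135.8] 77.8 z 0.0148
shelf 0 1515 [ 542.3 -402.7] [204.1 180.1] 36.0 z 0.0135
table z -0.00017975054845654725
red 1 327 [612.2 -48.8] [63.8 62.3] 77.6 z 0.0414
cream 1 406 [644.   96.3] [64.5 60.9] 77.6 z 0.0218
base 1 2257 [656.7  18.4] [243.9 189.7] 77.5 z 0.0139
shelf 1 446 [ 556.5 -395.5] [241.5  70.6] 6.2 z 0.0125
table z -0.0011420218959141643
```

View pics/c.png

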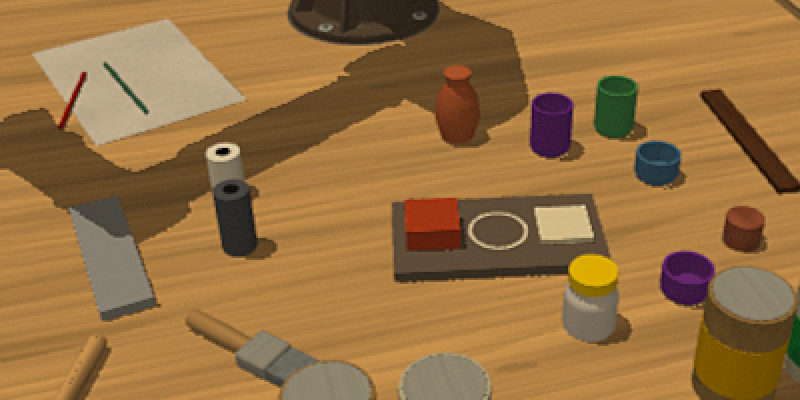

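```bash
cat >> h.py <<'E'
def plan(x,y,z,yaw,step=.2,start=None):
    """print shares per call toward a tool-down target"""
    o=get_obs(); p=np.array(o['tool_pos'],float); w=float(o['orientation'][2])
    if start: p=np.array(start[:3],float); w=start[3]
    g=np.array([x,y,z]); dw=(yaw-w+180)%360-180
    n=max(1,int(np.ceil(max(np.abs(g-p).max()/.19,np.linalg.norm(g-p)/.205,abs(dw)/34))))
    for i in range(n):
        a=np.radians(w+dw*i/n); d=(g-p)/n
        t=[d@[np.cos(a),np.sin(a),0],d@[np.sin(a),-np.cos(a),0],-d[2]]
        print(i+1,'/',n,np.round(np.array(t)/.2,3),'turn z',round(-dw/n/360,4))
E
python3 - <<'E'
from h import *
P,C=hmap()
for i in range(2):
    h=hsv(C[i]); p=P[i]
    m=(h[:,1]<60)&(p[:,2]>.008)&(p[:,2]<.02)&(p[:,0]>.4)&(p[:,0]<.7)&(p[:,1]<-.28)&(p[:,1]>-.5)
    q=p[m]; r=cv2.minAreaRect((q[:,:2]*1000).astype(np.float32)); print('shelf',i,len(q),r)
    m=(h[:,0]>50)&(h[:,0]<85)&(h[:,1]>100)&(np.abs(p[:,2]-.067)<.006)&(p[:,1]<.35)
    q=p[m]; print('tumbler',cv2.minEnclosingCircle(q[:,:2].astype(np.float32)),len(q))
plan(.45,-.35,.211,106.8); print()
plan(.561,.254,.16,106.8,start=(.45,-.35,.211,106.8))
E
```

```text
shelf 0 1464 ((532.2714233398438, -357.4854736328125), (204.39112854003906, 143.54586791992188), 9.221474647521973)
tumbler ((0.6867316961288452, 0.25999292731285095), 0.2657748758792877) 268
shelf 1 463 ((536.5123291015625, -398.9906311035156), (198.97674560546875, 64.94961547851562), 9.184891700744629)
tumbler ((0.6738463640213013, 0.27514269948005676), 0.25312870740890503) 167
1 / 2 [0.524 0.823 0.   ] turn z 0.0
2 / 2 [0.524 0.823 0.   ] turn z 0.0

1 / 4 [0.683 0.351 0.064] turn z -0.0
2 / 4 [0.683 0.351 0.064] turn z -0.0
3 / 4 [0.683 0.351 0.064] turn z -0.0
4 / 4 [0.683 0.351 0.064] turn z -0.0
```

```bash
A='python3 -m handwheel'
python3 -m handwheel '[[[0.525,0.825,0],[0,0,0]],[[0.525,0.825,0],[0,0,0]],[[0.525,0.825,0],[0,0,0]],[[0.525,0.825,0],[0,0,0]],[[0.525,0.825,0],[0,0,0]]]' -1
python3 -m handwheel '[[[0.525,0.825,0],[0,0,0]],[[0.525,0.825,0],[0,0,0]],[[0.525,0.825,0],[0,0,0]],[[0.525,0.825,0],[0,0,0]],[[0.525,0.825,0],[0,0,0]]]'
python3 -m handwheel '[[[0.685,0.35,0.065],[0,0,0]],[[0.685,0.35,0.065],[0,0,0]],[[0.685,0.35,0.065],[0,0,0]],[[0.685,0.35,0.065],[0,0,0]],[[0.685,0.35,0.065],[0,0,0]]]'
python3 -m handwheel '[[[0.685,0.35,0.065],[0,0,0]],[[0.685,0.35,0.065],[0,0,0]],[[0.685,0.35,0.065],[0,0,0]],[[0.685,0.35,0.065],[0,0,0]],[[0.685,0.35,0.065],[0,0,0]]]'
python3 -m handwheel '[[[0.685,0.35,0.065],[0,0,0]],[[0.685,0.35,0.065],[0,0,0]],[[0.685,0.35,0.065],[0,0,0]],[[0.685,0.35,0.065],[0,0,0]],[[0.685,0.35,0.065],[0,0,0]]]'
python3 -m handwheel '[[[0.685,0.35,0.065],[0,0,0]],[[0.685,0.35,0.065],[0,0,0]],[[0.685,0.35,0.065],[0,0,0]],[[0.685,0.35,0.065],[0,0,0]],[[0.685,0.35,0.065],[0,0,0]]]'
python3 - <<'E'
from h import *
s=snap('wrist','d.png'); W=cloud(s); P=W.reshape(-1,3); h=hsv(s['color'])
o=get_obs();print(o['tool_pos'],o['orientation'],o['joint_pos'],np.nanmedian(P,0))
m=(h[:,0]>95)&(h[:,0]<115)&(h[:,1]>90)&(np.abs(P[:,2]-.034)<.006)
print(m.sum(),cv2.minEnclosingCircle(P[m][:,:2].astype(np.float32)))
plan(.561,.254,.018,106.8)
E
```

```text
clock: 0.77
tool_pos: [0.3245, -0.4955, 0.2116]
orientation: [180.0, 0.0, 106.9]
force: [-0.8, -0.6, -0.4]
opening: 0.0877
clock: 1.18
tool_pos: [0.4523, -0.347, 0.2117]
orientation: [179.9, 0.0, 106.9]
force: [0.2, -0.8, 0.1]
opening: 0.0876
clock: 1.6
tool_pos: [0.4784, -0.194, 0.1983]
orientation: [180.0, -0.0, 107.0]
force: [0.9, -0.2, 0.3]
opening: 0.0878
clock: 2.02
tool_pos: [0.506, -0.0429, 0.1852]
orientation: [180.0, -0.0, 107.0]
force: [0.2, 0.3, 0.5]
opening: 0.0877
clock: 2.43
tool_pos: [0.5336, 0.1086, 0.1718]
orientation: [180.0, -0.0, 107.0]
force: [0.5, 0.3, 1.2]
opening: 0.0879
clock: 2.85
tool_pos: [0.5608, 0.2602, 0.1582]
orientation: [180.0, 0.0, 107.0]
force: [0.8, -0.6, 0.3]
opening: 0.0874
[0.56004897 0.25799162 0.158372  ] [-1.79944295e+02  2.86028057e-02  1.06974670e+02] [ 4.28572336e+01  1.73280447e+01 -1.12110063e+01  1.61199964e-03
 -6.15235520e+01 -1.15883347e+02] [0.52891564 0.25324216 0.0053051 ]
0 ((0.0, 0.0), 0.0)
1 / 1 [-0.02  -0.001  0.702] turn z 0.0005
```

View pics/d.png

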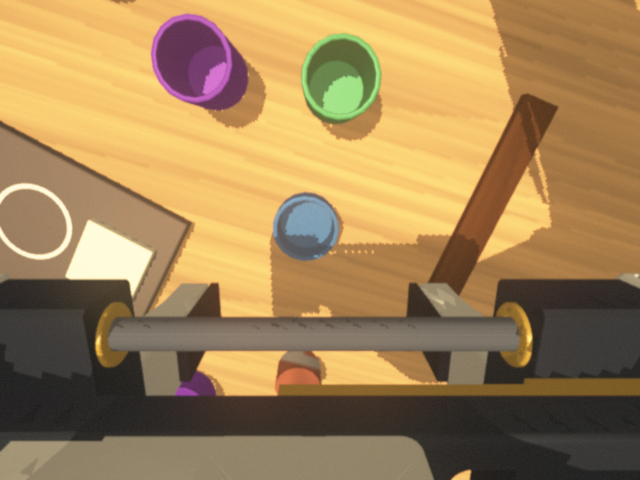

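The wrist view shows the blue dish at (307,226), the green tumbler at (341,78), the purple tumbler (193,60), the cream pad (110,262) and ring (35,221). I measure the dish and tumbler tops with its depth.

```bash
cat >> h.py <<'E'
def top(W,x,y,h,r,t=.005):
    P=W.reshape(-1,3); m=(np.hypot(P[:,0]-x,P[:,1]-y)<r)&(np.abs(P[:,2]-h)<t)
    q=P[m].astype(np.float32)
    if len(q)<8: return None
    c,rad=cv2.minEnclosingCircle(q[:,:2]); return len(q),np.round(c,4),round(rad,4),round(float(np.median(q[:,2])),4)
E
python3 - <<'E'
from h import *
W=cloud(snap('wrist'));P=W.reshape(-1,3)
print(W[226,290],W[200,307],W[300,400],W[150,300],W[262,110])
print('dish',top(W,.561,.254,.034,.045,.006),'tumbler',top(W,.447,.246,.068,.045,.006))
plan(.561,.254,.018,106.97)
E
```

```text
[0.56758688 0.23785618 0.0057474 ] [0.53595692 0.24499686 0.03414346] [ 6.08974333e-01  3.61934979e-01 -3.24803856e-04] [5.00691945e-01 2.27386852e-01 2.37771947e-04] [0.64202883 0.0938469  0.02235592]Traceback (most recent call last):
  File "<stdin>", line 4, in <module>
  File "h.py", line 36, in top
    c,rad=cv2.minEnclosingCircle(q[:,:2]); return len(q),np.round(c,4),round(rad,4),round(float(np.median(q[:,2])),4)
          ~~~~~~~~~~~~~~~~~~~~~~^^^^^^^^^
cv2.error: OpenCV(4.12.0) /io/opencv/modules/imgproc/src/shapedescr.cpp:201: error: (-215:Assertion failed) count >= 0 && (depth == CV_32F || depth == CV_32S) in function 'minEnclosingCircle'
```

```bash
sed -i 's/minEnclosingCircle(q\[:,:2\])/minEnclosingCircle(np.ascontiguousarray(q[:,:2]))/' h.py
python3 - <<'E'
from h import *
W=cloud(snap('wrist'))
print('dish',top(W,.561,.254,.034,.045,.006),'tumbler',top(W,.447,.246,.068,.045,.006))
plan(.561,.252,.018,106.97)
E
```

```text
dish (1027, array([0.5603, 0.2529]), 0.028, 0.0333) tumbler (1678, array([0.4464, 0.2443]), 0.0271, 0.0672)
1 / 1 [-0.019  0.001  0.705] turn z -0.0003
```

```bash
python3 -m handwheel '[[[-0.02,0,0.2],[0,0,0]],[[-0.02,0,0.4],[0,0,0]],[[-0.02,0,0.55],[0,0,0]],[[-0.02,0,0.65],[0,0,0]],[[-0.02,0,0.705],[0,0,0]]]'
python3 -m handwheel '[[[0,0,0],[0,0,0]],[[0,0,0],[0,0,0]],[[0,0,0],[0,0,0]],[[0,0,0],[0,0,0]],[[0,0,0],[0,0,0]]]' 1
python3 -m handwheel '[[[0,0,0],[0,0,0]],[[0,0,0],[0,0,0]],[[0,0,0],[0,0,0]],[[0,0,0],[0,0,0]],[[0,0,0],[0,0,0]]]'
python3 - <<'E'
from h import *
o=get_obs();print(o['tool_pos'],o['orientation'],o['force'])
plan(.6297,.0231,.14,167.7,start=(.5595,.2535,.14,106.97))
E
```

```text
clock: 3.42
tool_pos: [0.5597, 0.2495, 0.016]
orientation: [-179.8, 0.1, 106.7]
force: [-0.7, -0.3, -0.1]
opening: 0.0872
clock: 3.83
tool_pos: [0.5618, 0.2529, 0.02]
orientation: [179.9, -0.1, 106.8]
force: [0.1, -0.2, 0.3]
opening: 0.06
clock: 4.25
tool_pos: [0.5614, 0.2526, 0.0189]
orientation: [179.9, -0.0, 106.9]
force: [-0.1, -1.5, 3.3]
opening: 0.0261
[0.56142747 0.25260502 0.01894788] [ 1.79936574e+02 -1.09998942e-02  1.06857568e+02] [-0.0693087  -1.47813436  3.26813125]
1 / 2 [-0.602 -0.    -0.   ] turn z -0.0843
2 / 2 [-0.519 -0.305 -0.   ] turn z -0.0843
```

Run:
```python
from h import *
s=snap('side'); w=snap('wrist'); print(get_obs()['opening'])
a=cv2.resize(s['color'][220:400,180:420],(480,360)); b=cv2.resize(w['color'],(480,360))[:,80:400]
cv2.imwrite('pics/e.png',cv2.cvtColor(np.hstack([a,b]),cv2.COLOR_RGB2BGR))
```

```text
0.018606813162324688
```

View pics/e.png

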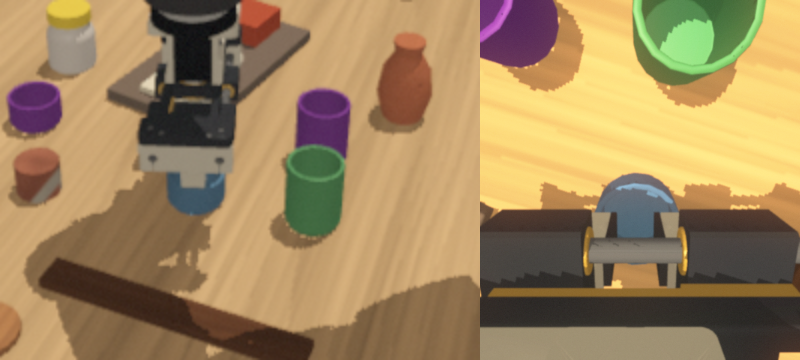

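Run:
```python
from h import *
o=get_obs();print(o['tool_pos'],o['orientation'],o['force'],o['opening'])
for n in ('scene','side','wrist'):
    s=snap(n); W=cloud(s); P=W.reshape(-1,3); h=hsv(s['color'])
    m=(h[:,0]>90)&(h[:,0]<120)&(h[:,1]>70)&(np.hypot(P[:,0]-.56,P[:,1]-.25)<.08)&(P[:,2]<.045)&(P[:,2]>.005)
    q=P[m]; print(n,len(q),np.round(q.min(0),4),np.round(q.max(0),4), np.round(np.median(q,0),4))
    if n=='wrist': I=s['color'][200:420,120:520]; cv2.imwrite('pics/f.png',cv2.cvtColor(cv2.resize(I,None,fx=2,fy=2),cv2.COLOR_RGB2BGR))
```

```text
[0.56094801 0.25228272 0.01838073] [-1.79999523e+02 -1.24824894e-03  1.06831717e+02] [ 0.30096401 -1.12229708  0.26817053] 0.018606813162324688
scene 278 [0.5373 0.225  0.005 ] [0.5928 0.2795 0.0419] [0.5786 0.2469 0.0202]
side 386 [0.5318 0.2285 0.005 ] [0.5844 0.2844 0.0352] [0.5509 0.2766 0.0204]
wrist 753 [0.5336 0.237  0.005 ] [0.5872 0.2673 0.035 ] [0.5695 0.2559 0.0062]
```

View pics/f.png

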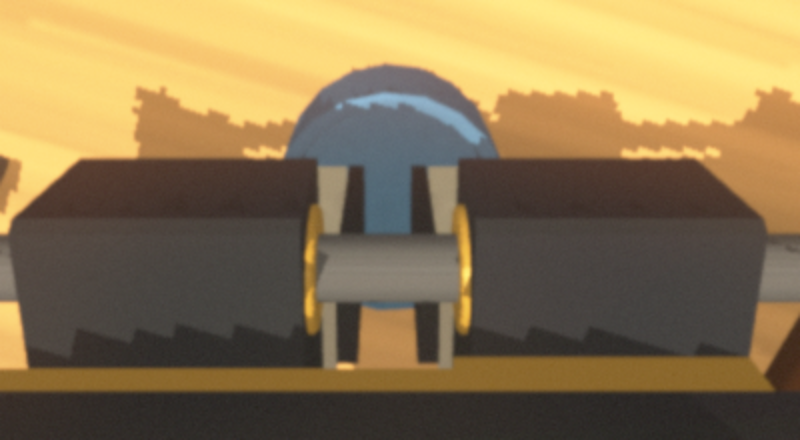

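Run:
```python
from h import *
for n in ('scene','side'):
    s=snap(n); W=cloud(s); h=cv2.cvtColor(s['color'],cv2.COLOR_RGB2HSV)
    near=(np.hypot(W[...,0]-.561,W[...,1]-.2525)<.06)&(W[...,2]>.003)&(W[...,2]<.12)
    v,u=np.nonzero(near); uc=int(np.median(u))
    print(n)
    for vv in range(v.min(),v.max()+1,2):
        for uu in (uc,):
            print(vv,uu,np.round(W[vv,uu],3),h[vv,uu])
```

```text
scene
196 411 [0.594 0.229 0.142] [21 70 88]
198 411 [0.596 0.228 0.138] [105 128  16]
200 411 [0.595 0.23  0.132] [ 20 194  92]
202 411 [0.593 0.232 0.125] [ 19 181  79]
204 411 [0.597 0.23  0.122] [120  51  15]
206 411 [0.605 0.226 0.123] [109 102  20]
208 411 [0.602 0.229 0.115] [ 20 152  67]
210 411 [0.607 0.227 0.112] [ 19 164  59]
212 411 [0.605 0.228 0.106] [103 105  17]
214 411 [0.574 0.247 0.078] [ 22  72 106]
216 411 [0.574 0.247 0.072] [23 77 96]
218 411 [0.573 0.249 0.066] [21 83 86]
220 411 [0.575 0.248 0.061] [126 159   8]
222 411 [0.569 0.252 0.051] [130  64  12]
224 411 [0.568 0.254 0.044] [120  12  21]
226 411 [0.56  0.259 0.032] [96 85 15]
228 411 [0.545 0.268 0.015] [100 124  64]
230 411 [0.543 0.27  0.007] [ 99 110  81]
232 411 [0.59  0.245 0.036] [ 99 115  62]
234 411 [0.588 0.246 0.029] [100 107  67]
236 411 [0.586 0.248 0.021] [ 99 103  67]
238 411 [0.588 0.248 0.017] [101 114  67]
240 411 [0.587 0.249 0.01 ] [100 113  68]
242 411 [0.589 0.249 0.005] [170  13  60]
244 411 [ 0.59   0.249 -0.   ] [ 17 162 110]
246 411 [ 0.597  0.246 -0.001] [ 16 155 102]
248 411 
[... 865 characters left out ...]
4 0.34  0.129] [ 19  51 125]
296 278 [0.524 0.341 0.125] [ 19  47 152]
298 278 [0.525 0.336 0.118] [ 20  51 151]
300 278 [0.525 0.337 0.114] [ 19  48 150]
302 278 [0.526 0.335 0.108] [ 20  49 151]
304 278 [0.526 0.335 0.104] [ 19  50 152]
306 278 [0.525 0.337 0.101] [ 19  47 152]
308 278 [0.553 0.269 0.04 ] [ 20  49 151]
310 278 [0.552 0.271 0.037] [ 48  12 110]
312 278 [0.565 0.238 0.004] [102  98  94]
314 278 [0.549 0.278 0.034] [102 104  96]
316 278 [0.549 0.279 0.029] [101  94 103]
318 278 [0.55  0.277 0.023] [101  93 101]
320 278 [0.548 0.282 0.023] [102  93  99]
322 278 [0.549 0.278 0.015] [102  98 102]
324 278 [0.549 0.279 0.011] [101  95  99]
326 278 [0.549 0.28  0.007] [102 101  96]
```

```bash
python3 -m handwheel '[[[0,0,-0.1],[0,0,0]],[[0,0,-0.25],[0,0,0]],[[0,0,-0.4],[0,0,0]],[[0,0,-0.5],[0,0,0]],[[0,0,-0.5],[0,0,0]]]'
python3 - <<'E'
from h import *
o=get_obs();print(o['tool_pos'],o['orientation'],o['force'],o['opening'],o['joint_pos'])
s=snap('wrist');R,_=cv2.Rodrigues(np.array(s['rvec'],float)); print('cam',-R.T@np.array(s['tvec']).ravel(), R)
im=[]
for n in ('scene','side'):
    s=snap(n); W=cloud(s); h=cv2.cvtColor(s['color'],cv2.COLOR_RGB2HSV)
    m=(np.hypot(W[...,0]-.561,W[...,1]-.2525)<.035)&(W[...,2]>.05)&(W[...,2]<.25)
    q=W[m]; q=q[np.argsort(q[:,2])]
    print(n,len(q),np.round(q[:60:3],3).tolist())
    R,_=cv2.Rodrigues(np.array(s['rvec'],float)); K=s['intrinsics']
    p=K@(R@np.array([.561,.2525,.118])+np.array(s['tvec']).ravel()); u,v=(p[:2]/p[2]).astype(int)
    c=s['color'][v-80:v+80,u-80:u+80].copy(); cv2.circle(c,(80,80),2,(255,0,0)); im.append(cv2.resize(c,(400,400)))
cv2.imwrite('pics/g.png',cv2.cvtColor(np.hstack(im),cv2.COLOR_RGB2BGR))
E
```

```text
clock: 5.02
tool_pos: [0.5633, 0.2538, 0.1233]
orientation: [179.6, -0.1, 106.9]
force: [1.1, -0.1, 1.2]
opening: 0.0004
[0.56328649 0.2538075  0.12332922] [ 1.79593980e+02 -1.20090414e-01  1.06878425e+02] [ 1.10451086 -0.14797523  1.16926273] 0.00035617087294418433 [ 4.23859515e+01  1.88917954e+01 -1.39848376e+01  7.95119618e-02
 -5.67052333e+01 -1.15551357e+02]
cam [0.49303417 0.23160297 0.29580675] [[-0.29133696  0.95661499  0.00324631]
 [ 0.91987594  0.27921337  0.27544173]
 [ 0.26258528  0.08323256 -0.96131229]]
scene 532 [[0.571, 0.256, 0.135], [0.57, 0.259, 0.137], [0.567, 0.24, 0.138], [0.571, 0.261, 0.14], [0.578, 0.247, 0.141], [0.577, 0.243, 0.141], [0.568, 0.242, 0.141], [0.567, 0.237, 0.142], [0.57, 0.259, 0.143], [0.572, 0.263, 0.143], [0.575, 0.254, 0.143], [0.562, 0.237, 0.144], [0.572, 0.268, 0.145], [0.558, 0.236, 0.145], [0.569, 0.272, 0.145], [0.569, 0.269, 0.146], [0.572, 0.26, 0.146], [0.568, 0.272, 0.148], [0.575, 0.245, 0.148], [0.57, 0.26, 0.148]]
side 683 [[0.562, 0.268, 0.135], [0.551, 0.266, 0.136], [0.557, 0.269, 0.137], [0.559, 0.271, 0.137], [0.566, 0.271, 0.138], [0.556, 0.268, 0.139], [0.562, 0.271, 0.139], [0.554, 0.269, 0.139], [0.563, 0.273, 0.14], [0.55, 0.269, 0.14], [0.546, 0.264, 0.141], [0.554, 0.269, 0.141], [0.552, 0.268, 0.142], [0.548, 0.268, 0.142], [0.561, 0.273, 0.142], [0.556, 0.268, 0.143], [0.565, 0.273, 0.143], [0.545, 0.266, 0.143], [0.564, 0.27, 0.144], [0.552, 0.267, 0.145]]
```

View pics/g.png

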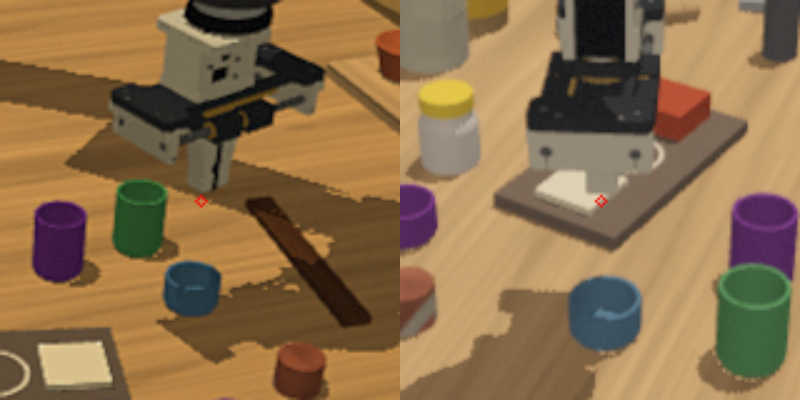

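The fingertips are about 14 mm above the reported TCP instead of 14 mm below it (tip z 0.135 at TCP z 0.121), so the fingers closed just above the dish. The dish did not move. From here on I use tip z = tool z + 0.0145.

```bash
python3 -m handwheel '[[[0,0,0],[0,0,0]],[[0,0,0],[0,0,0]],[[0,0,0],[0,0,0]],[[0,0,0],[0,0,0]],[[0,0,0],[0,0,0]]]' -1
python3 -m handwheel '[[[0,0,0],[0,0,0]],[[0,0,0],[0,0,0]],[[0,0,0],[0,0,0]],[[0,0,0],[0,0,0]],[[0,0,0],[0,0,0]]]'
python3 -m handwheel '[[[0,0,0.15],[0,0,0]],[[0,0,0.3],[0,0,0]],[[0,0,0.45],[0,0,0]],[[0,0,0.55],[0,0,0]],[[0,0,0.62],[0,0,0]]]'
python3 -m handwheel '[[[0,0,0],[0,0,0]],[[0,0,0],[0,0,0]],[[0,0,0],[0,0,0]],[[0,0,0],[0,0,0]],[[0,0,0],[0,0,0]]]' 1
python3 -m handwheel '[[[0,0,0],[0,0,0]],[[0,0,0],[0,0,0]],[[0,0,0],[0,0,0]],[[0,0,0],[0,0,0]],[[0,0,0],[0,0,0]]]'
python3 - <<'E'
from h import *
o=get_obs();print(o['tool_pos'],o['orientation'],o['force'],o['opening'])
E
```

```text
clock: 5.58
tool_pos: [0.5608, 0.2522, 0.1178]
orientation: [-180.0, 0.0, 106.8]
force: [-0.1, 0.3, -1.0]
opening: 0.0283
clock: 6.0
tool_pos: [0.561, 0.2523, 0.1184]
orientation: [180.0, -0.0, 106.8]
force: [0.0, 0.1, 0.1]
opening: 0.0614
clock: 6.42
tool_pos: [0.5599, 0.2514, -0.0081]
orientation: [-179.8, 0.1, 106.8]
force: [0.1, -0.4, -0.4]
opening: 0.0868
clock: 6.83
tool_pos: [0.5617, 0.2528, -0.0043]
orientation: [179.9, -0.0, 106.8]
force: [-0.0, 0.3, 0.1]
opening: 0.0597
clock: 7.25
tool_pos: [0.5616, 0.2528, -0.0044]
orientation: [179.9, -0.0, 106.9]
force: [-1.6, -0.1, 6.4]
opening: 0.0555
[ 0.56160071  0.25279828 -0.00438363] [ 1.79895581e+02 -3.38290197e-02  1.06850804e+02] [-1.63896954 -0.13229206  6.38571135] 0.05553379513890382
```

```bash
python3 -m handwheel '[[[0,0,-0.1],[0,0,0]],[[0,0,-0.25],[0,0,0]],[[0,0,-0.4],[0,0,0]],[[0,0,-0.55],[0,0,0]],[[0,0,-0.6],[0,0,0]]]'
python3 -m handwheel '[[[-0.6,0,0],[0,0,-0.0845]],[[-0.6,0,0],[0,0,-0.0845]],[[-0.6,0,0],[0,0,-0.0845]],[[-0.6,0,0],[0,0,-0.0845]],[[-0.6,0,0],[0,0,-0.0845]]]'
python3 -m handwheel '[[[-0.52,-0.305,0],[0,0,-0.0845]],[[-0.52,-0.305,0],[0,0,-0.0845]],[[-0.52,-0.305,0],[0,0,-0.0845]],[[-0.52,-0.305,0],[0,0,-0.0845]],[[-0.52,-0.305,0],[0,0,-0.0845]]]'
python3 -m handwheel '[[[0,0,0],[0,0,0]],[[0,0,0],[0,0,0]]]'
python3 - <<'E'
from h import *
o=get_obs();print(o['tool_pos'],o['orientation'],o['opening'])
s=snap('wrist','i.png');W=cloud(s)
def rect(x,y,lo,hi,r):
    P=W.reshape(-1,3); m=(np.hypot(P[:,0]-x,P[:,1]-y)<r)&(P[:,2]>lo)&(P[:,2]<hi)
    print(m.sum(),cv2.minAreaRect((P[m][:,:2]*1000).astype(np.float32)))
rect(.614,-.05,.038,.048,.05);rect(.6455,.096,.0195,.027,.05)
plan(.6297,.0231,.0105,167.7)
E
```

```text
clock: 7.67
tool_pos: [0.5629, 0.2534, 0.1193]
orientation: [179.7, -0.1, 106.9]
force: [0.8, 0.5, -0.6]
opening: 0.0556
clock: 8.08
tool_pos: [0.5958, 0.1349, 0.114]
orientation: [-180.0, -0.0, 137.5]
force: [-0.0, 0.9, -1.0]
opening: 0.0554
clock: 8.5
tool_pos: [0.6306, 0.0193, 0.1137]
orientation: [-180.0, -0.1, 167.9]
force: [-1.5, 0.3, -1.0]
opening: 0.0558
clock: 8.67
tool_pos: [0.6304, 0.0218, 0.114]
orientation: [-180.0, -0.0, 167.5]
force: [0.8, 0.6, -1.0]
opening: 0.0557
[0.63036669 0.02182975 0.1140274 ] [-1.79993937e+02 -3.21499207e-02  1.67521180e+02] 0.055741971262376226
9011 ((612.97607421875, -51.956626892089844), (59.46966552734375, 60.215065002441406), 77.56157684326172)
0 ((0.0, 0.0), (0.0, 0.0), 0.0)
1 / 1 [0.004 0.004 0.518] turn z -0.0004
```

View pics/i.png

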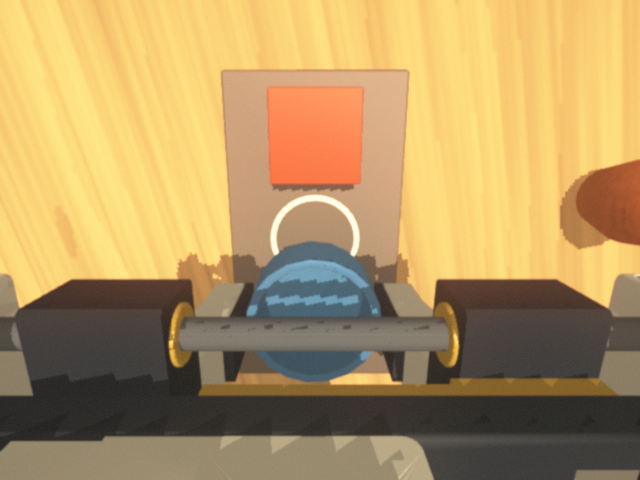

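The red pad reads 59.5 x 60.2 mm at (0.6130, -0.0520), yaw 77.56, which puts the base centre at (0.629, 0.021) and the cream pad at (0.645, 0.0945). The dish is above the ring, so I lower it.

```bash
python3 -m handwheel '[[[0,0,0.15],[0,0,0]],[[0,0,0.28],[0,0,0]],[[0,0,0.4],[0,0,0]],[[0,0,0.48],[0,0,0]],[[0,0,0.515],[0,0,0]]]'
python3 -m handwheel '[[[0,0,0],[0,0,0]],[[0,0,0],[0,0,0]],[[0,0,0],[0,0,0]]]'
python3 -m handwheel '[[[0,0,0],[0,0,0]],[[0,0,0],[0,0,0]],[[0,0,0],[0,0,0]],[[0,0,0],[0,0,0]],[[0,0,0],[0,0,0]]]' -1
python3 -m handwheel '[[[0,0,0],[0,0,0]],[[0,0,-0.1],[0,0,0]],[[0,0,-0.3],[0,0,0]],[[0,0,-0.5],[0,0,0]],[[0,0,-0.7],[0,0,0]]]'
python3 - <<'E'
from h import *
o=get_obs();print(o['tool_pos'],o['orientation'],o['opening'])
s=snap('side');W=cloud(s);print('dish side',top(W,.629,.021,.049,.045))
s=snap('scene');W=cloud(s);print('dish scene',top(W,.629,.021,.049,.045))
plan(.535,-.259,.15,106.8)
E
```

```text
clock: 9.13
tool_pos: [0.6286, 0.0223, 0.0097]
orientation: [-179.9, -0.2, 167.6]
force: [-20.5, 6.6, 47.1]
opening: 0.0555
clock: 9.38
tool_pos: [0.6311, 0.0227, 0.0119]
orientation: [180.0, 0.0, 167.7]
force: [-0.9, 0.9, -0.6]
opening: 0.0558
clock: 9.8
tool_pos: [0.6308, 0.022, 0.0115]
orientation: [180.0, 0.0, 167.7]
force: [0.3, -0.3, -0.5]
opening: 0.0833
clock: 10.22
tool_pos: [0.6302, 0.0218, 0.1527]
orientation: [-180.0, -0.1, 167.7]
force: [1.1, 0.9, 0.4]
opening: 0.0882
[0.63018979 0.02178661 0.15271915] [-1.79957848e+02 -5.55728975e-02  1.67670892e+02] 0.08822478371519364
dish side (119, array([0.6306, 0.0252]), 0.0294, 0.0466)
dish scene (152, array([0.6301, 0.0136]), 0.0372, 0.0475)
1 / 2 [ 0.095 -0.741  0.024] turn z 0.0846
2 / 2 [-0.294 -0.687  0.024] turn z 0.0846
```

```bash
python3 -m handwheel '[[[0.095,-0.74,0],[0,0,0.0845]],[[0.095,-0.74,0],[0,0,0.0845]],[[0.095,-0.74,0],[0,0,0.0845]],[[0.095,-0.74,0],[0,0,0.0845]],[[0.095,-0.74,0],[0,0,0.0845]]]'
python3 -m handwheel '[[[-0.295,-0.685,0],[0,0,0.0845]],[[-0.295,-0.685,0],[0,0,0.0845]],[[-0.295,-0.685,0],[0,0,0.0845]],[[-0.295,-0.685,0],[0,0,0.0845]],[[-0.295,-0.685,0],[0,0,0.0845]]]'
python3 -m handwheel '[[[0,0,0],[0,0,0]],[[0,0,0],[0,0,0]]]'
python3 - <<'E'
from h import *
o=get_obs();print(o['tool_pos'],o['orientation'],o['opening'])
s=snap('wrist','j.png');W=cloud(s)
print('dark',top(W,.557,-.258,.08,.04),'white',top(W,.448,-.26,.06,.04))
s=snap('side');Q=cloud(s);print('dish side',top(Q,.629,.021,.049,.045,.004))
s=snap('scene');Q=cloud(s);print('dish scene',top(Q,.629,.021,.049,.045,.004))
E
```

```text
clock: 10.73
tool_pos: [0.5784, -0.1222, 0.1515]
orientation: [-180.0, -0.0, 136.6]
force: [0.1, -0.0, -0.2]
opening: 0.0877
clock: 11.15
tool_pos: [0.5288, -0.2628, 0.1513]
orientation: [-180.0, 0.0, 106.2]
force: [0.3, 0.7, -0.1]
opening: 0.0878
clock: 11.32
tool_pos: [0.5307, -0.2594, 0.1513]
orientation: [180.0, -0.0, 106.9]
force: [0.2, 0.1, -0.1]
opening: 0.0877
[ 0.53073684 -0.25936719  0.15131722] [ 1.79993215e+02 -3.71912128e-03  1.06876882e+02] 0.08769112543250664
dark (2309, array([ 0.5544, -0.2625]), 0.0202, 0.0797) white (2652, array([ 0.4467, -0.2626]), 0.02, 0.0597)
dish side (98, array([0.6291, 0.0244]), 0.029, 0.0471)
dish scene (129, array([0.6334, 0.0245]), 0.0303, 0.048)
```

View pics/j.png

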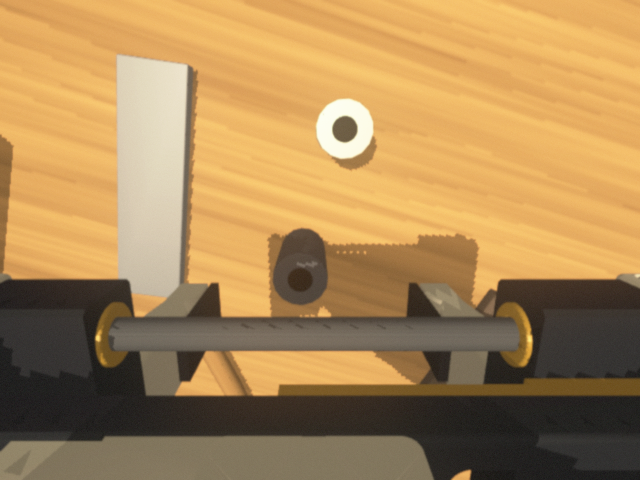

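The wrist view shows the dark prop top at (300,280), the white one at (345,128) and the grey shelf at left. Next I grip the tall prop.

```bash
python3 -m handwheel '[[[-0.05,0.11,0.0],[0,0,0]],[[-0.05,0.11,0.15],[0,0,0]],[[-0.05,0.11,0.3],[0,0,0]],[[-0.05,0.11,0.45],[0,0,0]],[[-0.05,0.11,0.58],[0,0,0]]]'
python3 -m handwheel '[[[0,0,0.05],[0,0,0]],[[0,0,0.075],[0,0,0]],[[0,0,0.075],[0,0,0]]]'
python3 -m handwheel '[[[0,0,0],[0,0,0]],[[0,0,0],[0,0,0]],[[0,0,0],[0,0,0]],[[0,0,0],[0,0,0]],[[0,0,0],[0,0,0]]]' 1
python3 -m handwheel '[[[0,0,0],[0,0,0]],[[0,0,0],[0,0,0]],[[0,0,0],[0,0,0]],[[0,0,0],[0,0,0]],[[0,0,0],[0,0,0]]]'
python3 - <<'E'
from h import *
o=get_obs();print(o['tool_pos'],o['orientation'],o['opening'])
x,y,z=o['tool_pos']
plan(.6453,.0945,.16,167.56,start=(x,y,.16,106.85))
E
```

```text
clock: 11.88
tool_pos: [0.5548, -0.2612, 0.0336]
orientation: [-180.0, -0.0, 107.0]
force: [0.9, -0.7, -0.8]
opening: 0.0877
clock: 12.13
tool_pos: [0.555, -0.2619, 0.02]
orientation: [-179.9, -0.0, 106.9]
force: [-0.6, 0.6, 0.1]
opening: 0.088
clock: 12.55
tool_pos: [0.5552, -0.2625, 0.0213]
orientation: [179.9, 0.0, 106.8]
force: [-0.2, -0.2, -0.0]
opening: 0.0599
clock: 12.97
tool_pos: [0.5548, -0.2624, 0.0205]
orientation: [-180.0, 0.0, 106.8]
force: [-0.6, 1.7, 2.3]
opening: 0.0392
[ 0.55480524 -0.26235479  0.02045405] [-1.79995942e+02  1.12977668e-03  1.06835442e+02] 0.039185893230061455
1 / 2 [ 0.788  0.475 -0.   ] turn z -0.0843
2 / 2 [ 0.44   0.808 -0.   ] turn z -0.0843
```

```bash
python3 -m handwheel '[[[0,0,-0.1],[0,0,0]],[[0,0,-0.25],[0,0,0]],[[0,0,-0.4],[0,0,0]],[[0,0,-0.55],[0,0,0]],[[0,0,-0.65],[0,0,0]]]'
python3 -m handwheel '[[[0.79,0.475,0],[0,0,-0.0845]],[[0.79,0.475,0],[0,0,-0.0845]],[[0.79,0.475,0],[0,0,-0.0845]],[[0.79,0.475,0],[0,0,-0.0845]],[[0.79,0.475,0],[0,0,-0.0845]]]'
python3 -m handwheel '[[[0.44,0.81,0],[0,0,-0.0845]],[[0.44,0.81,0],[0,0,-0.0845]],[[0.44,0.81,0],[0,0,-0.0845]],[[0.44,0.81,0],[0,0,-0.0845]],[[0.44,0.81,0],[0,0,-0.0845]]]'
python3 -m handwheel '[[[0,0,0],[0,0,0]],[[0,0,0],[0,0,0]],[[0,0,0],[0,0,0]]]'
python3 - <<'E'
from h import *
o=get_obs();print(o['tool_pos'],o['orientation'],o['opening'])
W=cloud(snap('wrist'));print('dish wrist',top(W,.629,.021,.049,.045,.004))
plan(.6453,.0945,.044,167.56)
E
```

```text
clock: 13.38
tool_pos: [0.5554, -0.2626, 0.153]
orientation: [179.9, 0.1, 106.8]
force: [1.3, -0.0, -2.0]
opening: 0.0395
clock: 13.8
tool_pos: [0.6006, -0.0796, 0.15]
orientation: [180.0, -0.0, 137.8]
force: [0.2, -0.9, -1.3]
opening: 0.0395
clock: 14.22
tool_pos: [0.646, 0.0996, 0.1496]
orientation: [180.0, -0.0, 168.2]
force: [0.6, 0.2, -3.4]
opening: 0.0392
clock: 14.47
tool_pos: [0.6447, 0.0947, 0.1497]
orientation: [-180.0, -0.1, 167.6]
force: [-0.3, -0.2, -2.7]
opening: 0.0397
[0.64468001 0.09468231 0.1496552 ] [-1.79956634e+02 -7.60105919e-02  1.67621289e+02] 0.0396550645622308
dish wrist (1329, array([0.6306, 0.0219]), 0.0279, 0.0483)
1 / 1 [-0.002  0.002  0.53 ] turn z 0.0001
```

```bash
python3 -m handwheel '[[[0,0,0.12],[0,0,0]],[[0,0,0.24],[0,0,0]],[[0,0,0.34],[0,0,0]],[[0,0,0.42],[0,0,0]],[[0,0,0.47],[0,0,0]]]'
python3 -m handwheel '[[[0,0,0.015],[0,0,0]],[[0,0,0.03],[0,0,0]],[[0,0,0.045],[0,0,0]],[[0,0,0.06],[0,0,0]],[[0,0,0.06],[0,0,0]]]'
python3 -m handwheel '[[[0,0,0],[0,0,0]],[[0,0,0],[0,0,0]],[[0,0,0],[0,0,0]],[[0,0,0],[0,0,0]],[[0,0,0],[0,0,0]]]' -1
python3 -m handwheel '[[[0,0,0],[0,0,0]],[[0,0,-0.1],[0,0,0]],[[0,0,-0.25],[0,0,0]],[[0,0,-0.4],[0,0,0]],[[0,0,-0.53],[0,0,0]]]'
python3 - <<'E'
from h import *
o=get_obs();print(o['tool_pos'],o['orientation'],o['opening'])
for n in ('side','scene'):
    W=cloud(snap(n));print('tall',n,top(W,.6453,.0945,.103,.035))
x,y,z=o['tool_pos']; plan(.4467,-.2626,z,106.85)
E
```

```text
clock: 14.93
tool_pos: [0.6441, 0.0933, 0.0544]
orientation: [-179.9, -0.1, 167.5]
force: [-0.4, 0.7, -2.6]
opening: 0.0394
clock: 15.35
tool_pos: [0.6454, 0.0951, 0.0446]
orientation: [180.0, 0.0, 167.7]
force: [-0.1, -0.1, -2.2]
opening: 0.0398
clock: 15.77
tool_pos: [0.6456, 0.0952, 0.0448]
orientation: [180.0, 0.0, 167.7]
force: [-0.0, 0.5, 0.5]
opening: 0.0673
clock: 16.18
tool_pos: [0.6455, 0.095, 0.1522]
orientation: [180.0, 0.0, 167.7]
force: [0.4, 0.5, 0.2]
opening: 0.0877
[0.64554501 0.09504494 0.15222995] [1.79994675e+02 3.91898199e-02 1.67685965e+02] 0.08771273826931808
tall side (163, array([0.6438, 0.0988]), 0.022, 0.1017)
tall scene (173, array([0.647 , 0.0958]), 0.0207, 0.1027)
1 / 3 [ 0.201 -0.655  0.006] turn z 0.0564
2 / 3 [-0.039 -0.684  0.006] turn z 0.0564
3 / 3 [-0.273 -0.628  0.006] turn z 0.0564
```

```bash
python3 -m handwheel '[[[0.2,-0.655,0],[0,0,0.0565]],[[0.2,-0.655,0],[0,0,0.0565]],[[0.2,-0.655,0],[0,0,0.0565]],[[0.2,-0.655,0],[0,0,0.0565]],[[0.2,-0.655,0],[0,0,0.0565]]]'
python3 -m handwheel '[[[-0.04,-0.685,0],[0,0,0.0565]],[[-0.04,-0.685,0],[0,0,0.0565]],[[-0.04,-0.685,0],[0,0,0.0565]],[[-0.04,-0.685,0],[0,0,0.0565]],[[-0.04,-0.685,0],[0,0,0.0565]]]'
python3 -m handwheel '[[[-0.275,-0.63,0],[0,0,0.0565]],[[-0.275,-0.63,0],[0,0,0.0565]],[[-0.275,-0.63,0],[0,0,0.0565]],[[-0.275,-0.63,0],[0,0,0.0565]],[[-0.275,-0.63,0],[0,0,0.0565]]]'
python3 -m handwheel '[[[0,0,0],[0,0,0]],[[0,0,0],[0,0,0]],[[0,0,0],[0,0,0]]]'
python3 - <<'E'
from h import *
o=get_obs();print(o['tool_pos'],o['orientation'],o['opening'])
W=cloud(snap('wrist'));print('white',top(W,.4467,-.2626,.06,.04))
plan(.4467,-.2626,.015,106.85)
E
```

```text
clock: 16.7
tool_pos: [0.5763, -0.027, 0.1506]
orientation: [-180.0, -0.0, 147.2]
force: [-0.6, 0.5, -0.2]
opening: 0.0876
clock: 17.12
tool_pos: [0.5097, -0.1459, 0.1504]
orientation: [-180.0, -0.0, 126.9]
force: [-0.8, -1.0, -0.2]
opening: 0.0877
clock: 17.53
tool_pos: [0.4428, -0.2653, 0.1502]
orientation: [-180.0, 0.0, 106.6]
force: [-0.2, 0.0, 0.8]
opening: 0.0877
clock: 17.78
tool_pos: [0.4445, -0.2628, 0.1503]
orientation: [180.0, 0.0, 106.8]
force: [0.7, -0.5, -0.8]
opening: 0.0878
[ 0.44452026 -0.26282463  0.1503128 ] [1.79986623e+02 1.85457841e-03 1.06773210e+02] 0.08776311232672925
white (2128, array([ 0.4466, -0.2628]), 0.0201, 0.0597)
1 / 1 [-0.002  0.011  0.676] turn z -0.0002
```

```bash
python3 -m handwheel '[[[0,0.01,0.15],[0,0,0]],[[0,0.01,0.3],[0,0,0]],[[0,0.01,0.45],[0,0,0]],[[0,0.01,0.57],[0,0,0]],[[0,0.01,0.64],[0,0,0]]]'
python3 -m handwheel '[[[0,0,0.02],[0,0,0]],[[0,0,0.035],[0,0,0]],[[0,0,0.035],[0,0,0]]]'
python3 -m handwheel '[[[0,0,0],[0,0,0]],[[0,0,0],[0,0,0]],[[0,0,0],[0,0,0]],[[0,0,0],[0,0,0]],[[0,0,0],[0,0,0]]]' 1
python3 -m handwheel '[[[0,0,0],[0,0,0]],[[0,0,0],[0,0,0]],[[0,0,0],[0,0,0]],[[0,0,0],[0,0,0]],[[0,0,0],[0,0,0]]]'
python3 -m handwheel '[[[0,0,-0.1],[0,0,0]],[[0,0,-0.25],[0,0,0]],[[0,0,-0.4],[0,0,0]],[[0,0,-0.55],[0,0,0]],[[0,0,-0.65],[0,0,0]]]'
python3 - <<'E'
from h import *
o=get_obs();print(o['tool_pos'],o['orientation'],o['opening'])
x,y,z=o['tool_pos']
plan(.613,-.052,z,167.56)
E
```

```text
clock: 18.25
tool_pos: [0.4446, -0.2619, 0.0197]
orientation: [-179.8, -0.1, 106.7]
force: [-0.1, 0.6, 0.3]
opening: 0.088
clock: 18.5
tool_pos: [0.4461, -0.2628, 0.0155]
orientation: [-180.0, 0.0, 106.7]
force: [-0.4, -0.4, -0.2]
opening: 0.0876
clock: 18.92
tool_pos: [0.4457, -0.2633, 0.0159]
orientation: [179.9, 0.0, 106.7]
force: [0.5, -0.1, -0.2]
opening: 0.0599
clock: 19.33
tool_pos: [0.4454, -0.2632, 0.0154]
orientation: [-180.0, -0.0, 106.7]
force: [0.4, 0.2, 1.7]
opening: 0.0394
clock: 19.75
tool_pos: [0.446, -0.2634, 0.148]
orientation: [179.9, 0.1, 106.7]
force: [0.6, -0.5, -1.9]
opening: 0.0396
[ 0.44600909 -0.26343228  0.1480356 ] [1.79895653e+02 7.56500048e-02 1.06668405e+02] 0.03962833485134304
1 / 2 [ 0.387  0.552 -0.   ] turn z -0.0846
2 / 2 [ 0.054  0.671 -0.   ] turn z -0.0846
```

```bash
python3 -m handwheel '[[[0.385,0.55,0],[0,0,-0.0845]],[[0.385,0.55,0],[0,0,-0.0845]],[[0.385,0.55,0],[0,0,-0.0845]],[[0.385,0.55,0],[0,0,-0.0845]],[[0.385,0.55,0],[0,0,-0.0845]]]'
python3 -m handwheel '[[[0.055,0.67,0],[0,0,-0.0845]],[[0.055,0.67,0],[0,0,-0.0845]],[[0.055,0.67,0],[0,0,-0.0845]],[[0.055,0.67,0],[0,0,-0.0845]],[[0.055,0.67,0],[0,0,-0.0845]]]'
python3 -m handwheel '[[[0,0,0],[0,0,0]],[[0,0,0],[0,0,0]],[[0,0,0],[0,0,0]]]'
python3 - <<'E'
from h import *
plan(.613,-.052,.0590,167.56); print(get_obs()['tool_pos'])
E
```

```text
clock: 20.17
tool_pos: [0.5305, -0.1555, 0.1449]
orientation: [180.0, -0.0, 137.7]
force: [-0.1, 0.1, -1.1]
opening: 0.0396
clock: 20.58
tool_pos: [0.6135, -0.0495, 0.1442]
orientation: [-180.0, -0.0, 168.1]
force: [-1.1, 0.6, -2.1]
opening: 0.0397
clock: 20.83
tool_pos: [0.6114, -0.0527, 0.1451]
orientation: [-180.0, -0.0, 167.4]
force: [0.2, -0.0, -0.6]
opening: 0.0393
1 / 1 [-0.007  0.005  0.431] turn z -0.0005
[ 0.61143725 -0.05265745  0.14511846]
```

```bash
python3 -m handwheel '[[[-0.005,0,0.1],[0,0,0]],[[-0.005,0,0.2],[0,0,0]],[[-0.005,0,0.29],[0,0,0]],[[-0.005,0,0.345],[0,0,0]],[[-0.005,0,0.375],[0,0,0]]]'
python3 -m handwheel '[[[0,0,0.015],[0,0,0]],[[0,0,0.03],[0,0,0]],[[0,0,0.045],[0,0,0]],[[0,0,0.055],[0,0,0]],[[0,0,0.055],[0,0,0]]]'
python3 -m handwheel '[[[0,0,0],[0,0,0]],[[0,0,0],[0,0,0]],[[0,0,0],[0,0,0]],[[0,0,0],[0,0,0]],[[0,0,0],[0,0,0]]]' -1
python3 -m handwheel '[[[0,0,0],[0,0,0]],[[0,0,-0.1],[0,0,0]],[[0,0,-0.25],[0,0,0]],[[0,0,-0.4],[0,0,0]],[[0,0,-0.5],[0,0,0]]]'
python3 - <<'E'
from h import *
o=get_obs();print(o['tool_pos'],o['orientation'],o['opening'])
for n in ('side','scene'):
    s=snap(n,'k_%s.png'%n);W=cloud(s);print(n,'short',top(W,.613,-.052,.103,.035),'tall',top(W,.6453,.0945,.103,.035),'dish',top(W,.629,.021,.049,.04,.004))
x,y,z=o['tool_pos']; plan(.535,-.37,.16,99.2)
E
```

```text
clock: 21.25
tool_pos: [0.6118, -0.0532, 0.0689]
orientation: [-180.0, -0.1, 167.4]
force: [0.2, -0.5, -1.7]
opening: 0.0394
clock: 21.67
tool_pos: [0.6131, -0.0525, 0.0595]
orientation: [180.0, 0.0, 167.5]
force: [0.2, -1.0, -1.5]
opening: 0.0395
clock: 22.08
tool_pos: [0.6131, -0.0525, 0.0596]
orientation: [180.0, 0.0, 167.5]
force: [-0.0, -0.7, -1.0]
opening: 0.067
clock: 22.5
tool_pos: [0.6138, -0.0526, 0.1623]
orientation: [180.0, 0.1, 167.5]
force: [1.2, 0.0, 0.2]
opening: 0.0873
[ 0.6138374  -0.05256807  0.16227333] [1.79979650e+02 1.41620938e-01 1.67518580e+02] 0.08725691207445799
side short (115, array([ 0.6142, -0.0492]), 0.0213, 0.1017) tall (158, array([0.6462, 0.0991]), 0.0233, 0.1018) dish (83, array([0.631 , 0.0252]), 0.0294, 0.047)
scene short (184, array([ 0.6149, -0.0497]), 0.022, 0.1024) tall (176, array([0.6472, 0.0963]), 0.0214, 0.1026) dish (133, array([0.6312, 0.0218]), 0.0303, 0.0478)
1 / 3 [ 0.017 -0.546  0.007] turn z 0.0633
2 / 3 [-0.196 -0.51   0.007] turn z 0.0633
3 / 3 [-0.378 -0.394  0.007] turn z 0.0633
```

Run:
```python
from h import *
plan(.615,-.385,.162,99.2)
```

```text
1 / 3 [-0.119 -0.541  0.003] turn z 0.0633
2 / 3 [-0.319 -0.453  0.003] turn z 0.0633
3 / 3 [-0.47  -0.294  0.003] turn z 0.0633
```

View pics/k_scene.png

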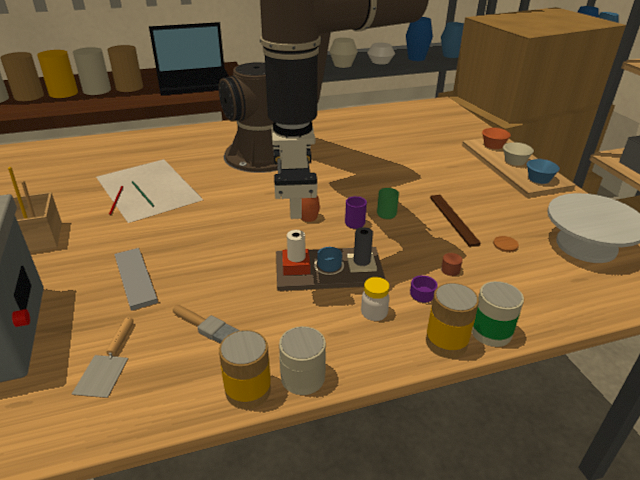

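The scene view shows the white prop on the red pad (296,247), the dish on the ring (329,261) and the dark prop on the cream pad (363,247), all upright. Next I go above the shelf.

```bash
python3 -m handwheel '[[[-0.12,-0.54,0],[0,0,0.0635]],[[-0.12,-0.54,0],[0,0,0.0635]],[[-0.12,-0.54,0],[0,0,0.0635]],[[-0.12,-0.54,0],[0,0,0.0635]],[[-0.12,-0.54,0],[0,0,0.0635]]]'
python3 -m handwheel '[[[-0.32,-0.455,0],[0,0,0.0635]],[[-0.32,-0.455,0],[0,0,0.0635]],[[-0.32,-0.455,0],[0,0,0.0635]],[[-0.32,-0.455,0],[0,0,0.0635]],[[-0.32,-0.455,0],[0,0,0.0635]]]'
python3 -m handwheel '[[[-0.47,-0.295,0],[0,0,0.0635]],[[-0.47,-0.295,0],[0,0,0.0635]],[[-0.47,-0.295,0],[0,0,0.0635]],[[-0.47,-0.295,0],[0,0,0.0635]],[[-0.47,-0.295,0],[0,0,0.0635]]]'
python3 -m handwheel '[[[0,0,0],[0,0,0]],[[0,0,0],[0,0,0]],[[0,0,0],[0,0,0]]]'
python3 - <<'E'
from h import *
o=get_obs();print(o['tool_pos'],o['orientation'],o['joint_pos'])
s=snap('wrist','l.png');W=cloud(s);P=W.reshape(-1,3);h=hsv(s['color'])
m=(P[:,2]>.009)&(P[:,2]<.02)&(P[:,0]>.4)&(P[:,0]<.68)&(P[:,1]<-.34)&(P[:,1]>-.46)
print(m.sum(),cv2.minAreaRect((P[m][:,:2]*1000).astype(np.float32)))
E
```

```text
clock: 23.02
tool_pos: [0.6123, -0.1646, 0.1584]
orientation: [-180.0, -0.1, 144.4]
force: [0.0, 0.9, -0.1]
opening: 0.0879
clock: 23.43
tool_pos: [0.6122, -0.2749, 0.1584]
orientation: [-180.0, -0.1, 121.7]
force: [-0.0, -0.2, -0.0]
opening: 0.0874
clock: 23.85
tool_pos: [0.6118, -0.3851, 0.1584]
orientation: [-180.0, -0.0, 99.0]
force: [0.0, 1.2, -1.0]
opening: 0.0876
clock: 24.1
tool_pos: [0.6124, -0.3837, 0.1597]
orientation: [180.0, 0.0, 99.1]
force: [0.2, 0.7, 0.2]
opening: 0.0875
[ 0.61240389 -0.38365758  0.15972019] [1.79976597e+02 1.66108635e-03 9.91314679e+01] [-1.66798402e+01  2.67409428e+01  3.48214369e+00 -9.46528219e-03
 -6.67194096e+01 -6.41849521e+01]
16839 ((557.0313110351562, -400.7239990234375), (243.42884826660156, 70.4633560180664), 4.744740962982178)
```

View pics/l.png

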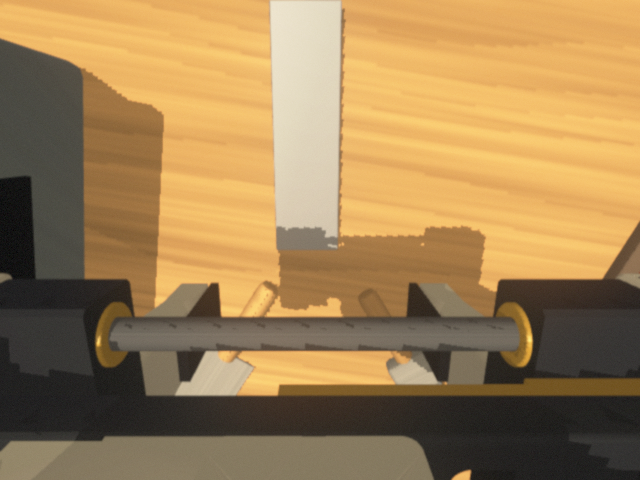

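Run:
```python
from h import *
s=snap('wrist');W=cloud(s);h=cv2.cvtColor(s['color'],cv2.COLOR_RGB2HSV)
m=np.zeros(W.shape[:2],bool);m[:256,250:365]=1
m&=(W[...,2]>.009)&(W[...,2]<.02)
q=W[m]; r=cv2.minAreaRect((q[:,:2]*1000).astype(np.float32)); print(len(q),r)
a=np.radians(r[2] if r[1][0]>r[1][1] else r[2]-90); ax=np.array([np.cos(a),np.sin(a)]); 
if ax[0]<0: ax=-ax
pr=q[:,:2]@ax; n=np.array([-ax[1],ax[0]]); pn=q[:,:2]@n
e=np.percentile(pr,99.8); c=ax*(e-.1)+n*(np.percentile(pn,.2)+np.percentile(pn,99.8))/2
print('axis deg',np.degrees(np.arctan2(*ax[::-1])),'width',np.ptp(np.percentile(pn,[.2,99.8])),'centre',c, 'len seen',np.ptp(pr))
b=W[:280,:100].reshape(-1,3); b=b[b[:,2]>.02]; print('box',len(b),np.round(b.max(0),3),'box near x<.62', b[:,1].max())
yaw=np.degrees(np.arctan2(*ax[::-1]))+90; print(yaw); plan(c[0],c[1],.08,yaw)
```

```text
16690 ((536.7324829101562, -402.2958679199219), (199.6707000732422, 56.134422302246094), 9.266112327575684)
axis deg 9.266112327575684 width 0.05571336174398167 centre [ 0.5359278  -0.40242587] len seen 0.1996706959496689
box 17100 [ 0.693 -0.443  0.247] box near x<.62 -0.4434246660801334
99.26611232757568
1 / 1 [-0.03  -0.391  0.399] turn z -0.0006
```

Run:
```python
from h import *
for n in ('wrist','side','scene'):
    W=cloud(snap(n)); b=W.reshape(-1,3) if n!='wrist' else W[:270,:110].reshape(-1,3)
    b=b[(b[:,2]>.04)&(b[:,2]<.26)&(b[:,1]<-.44)&(b[:,0]>.4)&(b[:,0]<.75)]
    print(n,len(b))
    for x in np.arange(.4,.75,.05):
        q=b[(b[:,0]>=x)&(b[:,0]<x+.05)]
        if len(q)>5: print(round(x,2),np.round(np.percentile(q[:,1],[98,99.9]),3),np.round(np.median(q[:,2]),3))
```

```text
wrist 13000
0.5 [-0.589 -0.589] 0.069
0.55 [-0.586 -0.585] 0.072
0.6 [-0.585 -0.585] 0.08
0.65 [-0.585 -0.585] 0.063
side 8162
0.4 [-1.195 -1.19 ] 0.153
0.45 [-1.228 -1.215] 0.154
0.5 [-0.581 -0.577] 0.157
0.55 [-0.579 -0.447] 0.17
0.6 [-0.578 -0.444] 0.139
0.65 [-0.583 -0.577] 0.171
0.7 [-0.568 -0.562] 0.173
scene 4077
0.5 [-0.584 -0.583] 0.169
0.55 [-0.584 -0.583] 0.155
0.6 [-0.442 -0.44 ] 0.149
0.65 [-0.444 -0.441] 0.15
0.7 [-0.569 -0.568] 0.111
```

```bash
python3 -m handwheel '[[[-0.03,-0.39,0.1],[0,0,0]],[[-0.03,-0.39,0.2],[0,0,0]],[[-0.03,-0.39,0.35],[0,0,0]],[[-0.03,-0.39,0.5],[0,0,0]],[[-0.03,-0.39,0.6],[0,0,0]]]'
python3 -m handwheel '[[[0,0,0.08],[0,0,0]],[[0,0,0.15],[0,0,0]],[[0,0,0.19],[0,0,0]],[[0,0,0.2],[0,0,0]],[[0,0,0.2],[0,0,0]]]'
python3 - <<'E'
from h import *
plan(.5367,-.4023,-.009,99.27); print(get_obs()['tool_pos'])
E
```

```text
clock: 24.77
tool_pos: [0.5337, -0.403, 0.0371]
orientation: [-179.9, -0.1, 98.9]
force: [-0.7, 0.4, 0.3]
opening: 0.0876
clock: 25.18
tool_pos: [0.5356, -0.4033, -0.0009]
orientation: [-180.0, -0.0, 98.9]
force: [-0.3, -0.1, 0.9]
opening: 0.0875
1 / 1 [0.004 0.006 0.041] turn z -0.001
[ 0.53562519 -0.40330767 -0.00089275]
```

```bash
python3 -m handwheel '[[[0.005,0.005,0.015],[0,0,-0.001]],[[0.005,0.005,0.03],[0,0,-0.001]],[[0.005,0.005,0.04],[0,0,-0.001]],[[0.005,0.005,0.04],[0,0,-0.001]]]'
python3 -m handwheel '[[[0,0,0],[0,0,0]],[[0,0,0],[0,0,0]],[[0,0,0],[0,0,0]],[[0,0,0],[0,0,0]],[[0,0,0],[0,0,0]]]' 1
python3 -m handwheel '[[[0,0,0],[0,0,0]],[[0,0,0],[0,0,0]],[[0,0,0],[0,0,0]],[[0,0,0],[0,0,0]],[[0,0,0],[0,0,0]]]'
python3 - <<'E'
from h import *
o=get_obs();print(o['tool_pos'],o['orientation'],o['force'],o['opening'])
E
```

```text
clock: 25.52
tool_pos: [0.5365, -0.4021, -0.0086]
orientation: [180.0, -0.0, 99.3]
force: [0.3, 0.0, 0.9]
opening: 0.0878
clock: 25.93
tool_pos: [0.5366, -0.4023, -0.0085]
orientation: [180.0, 0.0, 99.3]
force: [-0.3, 0.0, 0.1]
opening: 0.0595
clock: 26.35
tool_pos: [0.5366, -0.4023, -0.0086]
orientation: [180.0, 0.0, 99.3]
force: [-0.2, 0.1, 1.2]
opening: 0.0553
[ 0.53658637 -0.4022687  -0.00855518] [1.79996945e+02 5.43553026e-03 9.92769784e+01] [-0.22042099  0.06374733  1.18850846] 0.05525760700664794
```

```bash
python3 -m handwheel '[[[0,0,-0.05],[0,0,0]],[[0,0,-0.15],[0,0,0]],[[0,0,-0.3],[0,0,0]],[[0,0,-0.45],[0,0,0]],[[0,0,-0.6],[0,0,0]]]'
python3 -m handwheel '[[[0,0,-0.1],[0,0,0]],[[0,0,-0.2],[0,0,0]],[[0,0,-0.3],[0,0,0]],[[0,0,-0.3],[0,0,0]]]'
python3 - <<'E'
from h import *
o=get_obs();print(o['tool_pos'],o['orientation'],o['opening'])
s=snap('wrist');W=cloud(s); print(np.round([W[200,300],W[120,300]],3))
x,y,z=o['tool_pos']; plan(.6291,.0212,z,167.56)
E
```

```text
clock: 26.77
tool_pos: [0.5357, -0.4017, 0.1123]
orientation: [-179.9, -0.1, 99.3]
force: [0.2, -1.0, -4.3]
opening: 0.0556
clock: 27.1
tool_pos: [0.538, -0.4032, 0.1763]
orientation: [179.7, 0.2, 99.3]
force: [0.8, -0.7, -2.7]
opening: 0.0553
[ 0.53799259 -0.40320096  0.17631615] [179.72992574   0.22365364  99.30154272] 0.05531587413533841
[[ 0.49  -0.417  0.199]
 [ 0.459 -0.422  0.198]]
1 / 3 [ 0.672  0.265 -0.004] turn z -0.0632
2 / 3 [ 0.518  0.504 -0.004] turn z -0.0632
3 / 3 [ 0.282  0.665 -0.004] turn z -0.0632
```

```bash
python3 -m handwheel '[[[0.1,0.04,0],[0,0,-0.01]],[[0.25,0.1,0],[0,0,-0.025]],[[0.4,0.16,0],[0,0,-0.04]],[[0.54,0.21,0],[0,0,-0.052]],[[0.67,0.265,0],[0,0,-0.063]]]'
python3 -m handwheel '[[[0.52,0.505,0],[0,0,-0.063]],[[0.52,0.505,0],[0,0,-0.063]],[[0.52,0.505,0],[0,0,-0.063]],[[0.52,0.505,0],[0,0,-0.063]],[[0.52,0.505,0],[0,0,-0.063]]]'
python3 -m handwheel '[[[0.06,0.14,0],[0,0,-0.013]],[[0.12,0.28,0],[0,0,-0.026]],[[0.18,0.42,0],[0,0,-0.04]],[[0.24,0.56,0],[0,0,-0.053]],[[0.28,0.665,0],[0,0,-0.063]]]'
python3 -m handwheel '[[[0,0,0],[0,0,0]],[[0,0,0],[0,0,0]],[[0,0,0],[0,0,0]],[[0,0,0],[0,0,0]]]'
python3 - <<'E'
from h import *
o=get_obs();print(o['tool_pos'],o['orientation'],o['opening'])
for n in ('wrist','side','scene'):
    s=snap(n);W=cloud(s)
    print(n,'short',top(W,.613,-.052,.103,.035),'tall',top(W,.6453,.0945,.103,.035))
plan(.6291,.0212,.0955,167.56)
E
```

```text
clock: 27.57
tool_pos: [0.5659, -0.2594, 0.1694]
orientation: [-179.9, -0.2, 122.1]
force: [0.4, 0.9, -3.8]
opening: 0.0554
clock: 27.98
tool_pos: [0.5978, -0.1154, 0.1696]
orientation: [-180.0, -0.1, 144.9]
force: [-1.0, -1.2, -4.0]
opening: 0.0554
clock: 28.4
tool_pos: [0.6283, 0.023, 0.1695]
orientation: [-180.0, -0.2, 167.6]
force: [-0.1, -0.1, -3.8]
opening: 0.0553
clock: 28.73
tool_pos: [0.6284, 0.0202, 0.1705]
orientation: [-180.0, -0.1, 167.2]
force: [0.1, -0.3, -3.8]
opening: 0.0551
[0.62844293 0.02023605 0.17046729] [-1.79956254e+02 -9.15937641e-02  1.67227638e+02] 0.05513945514696842
wrist short None tall None
side short (120, array([ 0.6129, -0.0492]), 0.0217, 0.1016) tall (158, array([0.6453, 0.0976]), 0.022, 0.1016)
scene short (184, array([ 0.6149, -0.0493]), 0.021, 0.1027) tall (173, array([0.6483, 0.0947]), 0.0214, 0.1027)
1 / 1 [0.    0.005 0.378] turn z -0.0009
```

```bash
python3 -m handwheel '[[[0,0.005,0.07],[0,0,-0.001]],[[0,0.005,0.14],[0,0,-0.001]],[[0,0.005,0.21],[0,0,-0.001]],[[0,0.005,0.27],[0,0,-0.001]],[[0,0.005,0.31],[0,0,-0.001]]]'
python3 -m handwheel '[[[0,0,0.01],[0,0,0]],[[0,0,0.025],[0,0,0]],[[0,0,0.04],[0,0,0]],[[0,0,0.055],[0,0,0]],[[0,0,0.06],[0,0,0]]]'
python3 -m handwheel '[[[0,0,0],[0,0,0]],[[0,0,0],[0,0,0]],[[0,0,0],[0,0,0]]]'
python3 - <<'E'
from h import *
o=get_obs();print(o['tool_pos'],o['orientation'],o['force'],o['opening'])
s=snap('scene'); t=snap('side')
a=cv2.resize(s['color'][160:320,240:420],(450,400)); b=cv2.resize(t['color'][150:310,200:380],(450,400))[:,:350]
cv2.imwrite('pics/m.png',cv2.cvtColor(np.hstack([a,b]),cv2.COLOR_RGB2BGR))
E
```

```text
clock: 29.3
tool_pos: [0.6288, 0.0215, 0.108]
orientation: [-180.0, -0.1, 167.6]
force: [-0.2, -0.5, -4.3]
opening: 0.056
clock: 29.72
tool_pos: [0.6295, 0.0221, 0.0974]
orientation: [180.0, 0.0, 167.7]
force: [0.6, 0.6, -4.6]
opening: 0.0556
clock: 29.97
tool_pos: [0.6297, 0.0222, 0.0977]
orientation: [180.0, 0.0, 167.7]
force: [0.3, -0.6, -4.4]
opening: 0.0554
[0.62966568 0.02217955 0.09771737] [1.79986589e+02 3.01534863e-02 1.67678892e+02] [ 0.3228527  -0.63590695 -4.43186169] 0.0554009753455409
```

View pics/m.png

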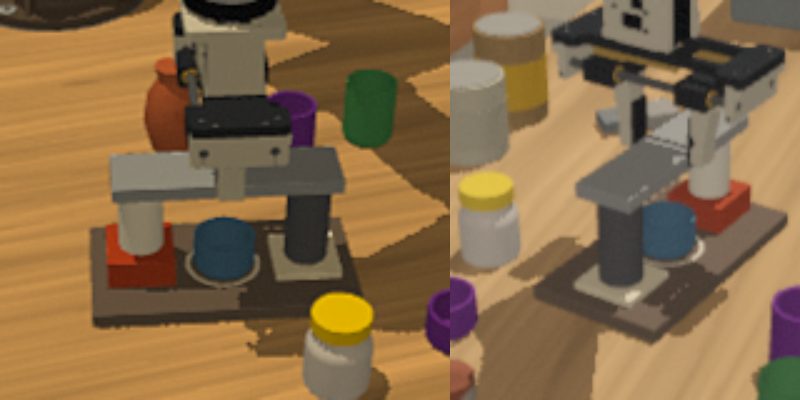

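The shelf sits just above both props, in line with the base. I lower the last 3 mm.

```bash
python3 -m handwheel '[[[0,0,0.004],[0,0,0]],[[0,0,0.008],[0,0,0]],[[0,0,0.012],[0,0,0]],[[0,0,0.012],[0,0,0]],[[0,0,0.012],[0,0,0]]]'
python3 -m handwheel '[[[0,0,0.002],[0,0,0]],[[0,0,0.005],[0,0,0]],[[0,0,0.005],[0,0,0]]]'
```

```text
clock: 30.48
tool_pos: [0.6294, 0.0221, 0.0948]
orientation: [-180.0, -0.0, 167.7]
force: [0.1, 0.9, -3.8]
opening: 0.0555
clock: 30.73
tool_pos: [0.6295, 0.0221, 0.0944]
orientation: [180.0, 0.0, 167.7]
force: [-1.1, -0.6, 0.2]
opening: 0.0554
```

Contact: the weight is off the wrist. I release and rise.

```bash
python3 -m handwheel '[[[0,0,0],[0,0,0]],[[0,0,0],[0,0,0]],[[0,0,0],[0,0,0]],[[0,0,0],[0,0,0]],[[0,0,0],[0,0,0]]]' -1
python3 -m handwheel '[[[0,0,0],[0,0,0]],[[0,0,0],[0,0,0]],[[0,0,-0.05],[0,0,0]],[[0,0,-0.15],[0,0,0]],[[0,0,-0.3],[0,0,0]]]'
python3 -m handwheel '[[[0,0,-0.1],[0,0,0]],[[0,0,-0.2],[0,0,0]],[[0,0,-0.2],[0,0,0]]]'
python3 - <<'E'
from h import *
o=get_obs();print(o['tool_pos'],o['orientation'],o['opening'])
for n in ('side','scene'):
    W=cloud(snap(n));P=W.reshape(-1,3)
    m=(np.hypot(P[:,0]-.629,P[:,1]-.021)<.12)&(P[:,2]>.110)&(P[:,2]<.121); q=P[m]
    A=np.c_[q[:,:2],np.ones(len(q))]; k=np.linalg.lstsq(A,q[:,2],rcond=None)[0]
    print(n,cv2.minAreaRect((q[:,:2]*1000).astype(np.float32)),'tilt',k[:2],np.median(q[:,2]))
x,y,z=o['tool_pos']; plan(.4464,.2443,z,167.56)
E
```

```text
clock: 31.15
tool_pos: [0.6297, 0.0221, 0.0941]
orientation: [180.0, 0.0, 167.7]
force: [0.7, 0.8, 0.6]
opening: 0.0833
clock: 31.57
tool_pos: [0.6278, 0.0217, 0.1527]
orientation: [-179.9, -0.3, 167.7]
force: [0.3, -0.1, -0.4]
opening: 0.0877
clock: 31.82
tool_pos: [0.6319, 0.0223, 0.1998]
orientation: [179.9, 0.4, 167.7]
force: [1.6, -0.3, 0.5]
opening: 0.0875
[0.63189518 0.02228942 0.19980341] [179.85204824   0.41634103 167.7132345 ] 0.08747771318219465
side ((628.0684204101562, 24.232215881347656), (205.92703247070312, 58.13584518432617), 78.113037109375) tilt [ 0.01756414 -0.00696103] 0.11555828444592162
scene ((631.5299072265625, 23.008270263671875), (200.21420288085938, 63.18739700317383), 77.0965805053711) tilt [-0.03211686  0.00794149] 0.11663742066438204
1 / 2 [ 0.567  0.444 -0.011] turn z 0.0002
2 / 2 [ 0.567  0.444 -0.011] turn z 0.0002
```

```bash
python3 -m handwheel '[[[0.57,0.445,0],[0,0,0]],[[0.57,0.445,0],[0,0,0]],[[0.57,0.445,0],[0,0,0]],[[0.57,0.445,0],[0,0,0]],[[0.57,0.445,0],[0,0,0]]]'
python3 -m handwheel '[[[0.565,0.445,0],[0,0,0]],[[0.565,0.445,0],[0,0,0]],[[0.565,0.445,0],[0,0,0]],[[0.565,0.445,0],[0,0,0]],[[0.565,0.445,0],[0,0,0]]]'
python3 -m handwheel '[[[0,0,0],[0,0,0]],[[0,0,0],[0,0,0]],[[0,0,0],[0,0,0]]]'
python3 - <<'E'
from h import *
o=get_obs();print(o['tool_pos'],o['orientation'],o['joint_pos'])
W=cloud(snap('wrist'));print(top(W,.4464,.2443,.068,.045))
plan(.4464,.2443,.015,167.56)
E
```

```text
clock: 32.33
tool_pos: [0.5344, 0.1356, 0.1937]
orientation: [180.0, -0.1, 167.8]
force: [0.6, -0.0, 1.0]
opening: 0.088
clock: 32.75
tool_pos: [0.4438, 0.2464, 0.1936]
orientation: [-180.0, -0.0, 167.8]
force: [-0.0, -0.4, -0.6]
opening: 0.0876
clock: 33.0
tool_pos: [0.4461, 0.2436, 0.1936]
orientation: [-180.0, -0.0, 167.6]
force: [1.0, 0.0, -0.1]
opening: 0.0877
[0.44612303 0.24364014 0.19361092] [-1.79956022e+02 -1.91189804e-02  1.67612624e+02] [ 5.08104792e+01  5.54466719e+00 -2.14931641e+01  3.10327083e-03
 -6.30100434e+01 -6.31992572e+01]
(946, array([0.4463, 0.244 ]), 0.0269, 0.0673)
1 / 1 [-0.     0.004  0.893] turn z 0.0001
```

```bash
python3 -m handwheel '[[[0,0,0.15],[0,0,0]],[[0,0,0.3],[0,0,0]],[[0,0,0.45],[0,0,0]],[[0,0,0.6],[0,0,0]],[[0,0,0.7],[0,0,0]]]'
python3 -m handwheel '[[[0,0,0.08],[0,0,0]],[[0,0,0.14],[0,0,0]],[[0,0,0.18],[0,0,0]],[[0,0,0.19],[0,0,0]],[[0,0,0.19],[0,0,0]]]'
python3 -m handwheel '[[[0,0,0],[0,0,0]],[[0,0,0],[0,0,0]],[[0,0,0],[0,0,0]],[[0,0,0],[0,0,0]],[[0,0,0],[0,0,0]]]' 1
python3 -m handwheel '[[[0,0,0],[0,0,0]],[[0,0,0],[0,0,0]],[[0,0,0],[0,0,0]],[[0,0,0],[0,0,0]],[[0,0,0],[0,0,0]]]'
python3 - <<'E'
from h import *
o=get_obs();print(o['tool_pos'],o['orientation'],o['opening'])
E
```

```text
clock: 33.47
tool_pos: [0.4453, 0.2426, 0.0513]
orientation: [-179.9, -0.1, 167.6]
force: [0.7, -0.3, -0.1]
opening: 0.0877
clock: 33.88
tool_pos: [0.4459, 0.2438, 0.0156]
orientation: [-179.9, -0.0, 167.6]
force: [0.0, -0.4, 0.8]
opening: 0.0876
clock: 34.3
tool_pos: [0.4458, 0.2447, 0.0164]
orientation: [180.0, 0.0, 167.7]
force: [0.4, -0.8, 0.6]
opening: 0.0597
clock: 34.72
tool_pos: [0.4458, 0.2446, 0.0163]
orientation: [180.0, 0.0, 167.7]
force: [-1.1, -0.9, 6.4]
opening: 0.0526
[0.44584061 0.24464964 0.01627364] [1.79979286e+02 1.58417583e-02 1.67683379e+02] 0.05259620398885444
```

```bash
python3 -m handwheel '[[[0,0,-0.1],[0,0,0]],[[0,0,-0.25],[0,0,0]],[[0,0,-0.4],[0,0,0]],[[0,0,-0.55],[0,0,0]],[[0,0,-0.7],[0,0,0]]]'
python3 -m handwheel '[[[0,0,-0.12],[0,0,0]],[[0,0,-0.24],[0,0,0]],[[0,0,-0.27],[0,0,0]]]'
python3 -m handwheel '[[[-0.12,-0.09,0],[0,0,0]],[[-0.24,-0.19,0],[0,0,0]],[[-0.36,-0.28,0],[0,0,0]],[[-0.48,-0.375,0],[0,0,0]],[[-0.57,-0.445,0],[0,0,0]]]'
python3 -m handwheel '[[[-0.12,-0.09,0],[0,0,0]],[[-0.24,-0.19,0],[0,0,0]],[[-0.36,-0.28,0],[0,0,0]],[[-0.48,-0.375,0],[0,0,0]],[[-0.565,-0.44,0],[0,0,0]]]'
python3 -m handwheel '[[[0,0,0],[0,0,0]],[[0,0,0],[0,0,0]],[[0,0,0],[0,0,0]]]'
python3 - <<'E'
from h import *
o=get_obs();print(o['tool_pos'],o['orientation'],o['opening'])
plan(.6293,.0218,.133,167.56)
E
```

```text
clock: 35.13
tool_pos: [0.445, 0.2439, 0.1568]
orientation: [-179.9, -0.1, 167.7]
force: [0.4, 0.4, -1.9]
opening: 0.0526
clock: 35.38
tool_pos: [0.4469, 0.2454, 0.2136]
orientation: [179.8, 0.2, 167.7]
force: [1.2, 0.6, -1.2]
opening: 0.0526
clock: 35.8
tool_pos: [0.5384, 0.1314, 0.2086]
orientation: [-179.9, -0.1, 167.6]
force: [0.5, 0.3, -1.5]
opening: 0.0526
clock: 36.22
tool_pos: [0.6302, 0.021, 0.2081]
orientation: [-179.9, -0.1, 167.6]
force: [0.9, 1.0, -1.2]
opening: 0.0524
clock: 36.47
tool_pos: [0.6289, 0.0231, 0.2086]
orientation: [-180.0, -0.1, 167.6]
force: [-0.1, 0.7, -1.5]
opening: 0.0524
[0.62893566 0.0230565  0.20860826] [-1.79964070e+02 -1.16823626e-01  1.67633477e+02] 0.052397080036586455
1 / 1 [-0.003 -0.006  0.378] turn z 0.0002
```

```bash
python3 -m handwheel '[[[0,-0.005,0.07],[0,0,0]],[[0,-0.005,0.14],[0,0,0]],[[0,-0.005,0.21],[0,0,0]],[[0,-0.005,0.27],[0,0,0]],[[0,-0.005,0.31],[0,0,0]]]'
python3 -m handwheel '[[[0,0,0.01],[0,0,0]],[[0,0,0.025],[0,0,0]],[[0,0,0.04],[0,0,0]],[[0,0,0.05],[0,0,0]],[[0,0,0.05],[0,0,0]]]'
python3 -m handwheel '[[[0,0,0.004],[0,0,0]],[[0,0,0.008],[0,0,0]],[[0,0,0.01],[0,0,0]],[[0,0,0.01],[0,0,0]]]'
```

```text
clock: 36.88
tool_pos: [0.6283, 0.0229, 0.1465]
orientation: [-180.0, -0.1, 167.7]
force: [0.6, 0.6, -1.3]
opening: 0.0525
clock: 37.3
tool_pos: [0.6295, 0.0222, 0.1379]
orientation: [180.0, 0.0, 167.7]
force: [0.3, 0.1, -2.0]
opening: 0.0526
clock: 37.63
tool_pos: [0.6295, 0.0221, 0.136]
orientation: [180.0, 0.0, 167.7]
force: [0.1, 0.8, -1.5]
opening: 0.0527
```

```bash
python3 -m handwheel '[[[0,0,0.004],[0,0,0]],[[0,0,0.008],[0,0,0]],[[0,0,0.01],[0,0,0]],[[0,0,0.01],[0,0,0]]]'
python3 -m handwheel '[[[0,0,0.003],[0,0,0]],[[0,0,0.005],[0,0,0]],[[0,0,0.005],[0,0,0]]]'
```

```text
clock: 37.97
tool_pos: [0.6294, 0.0221, 0.1338]
orientation: [-180.0, -0.0, 167.7]
force: [-0.7, 0.0, -2.4]
opening: 0.0523
clock: 38.22
tool_pos: [0.6295, 0.0221, 0.1333]
orientation: [180.0, 0.0, 167.7]
force: [-0.6, 0.8, 1.5]
opening: 0.0526
```

Contact. Now release, rise and check.

```bash
python3 -m handwheel '[[[0,0,0],[0,0,0]],[[0,0,0],[0,0,0]],[[0,0,0],[0,0,0]],[[0,0,0],[0,0,0]],[[0,0,0],[0,0,0]]]' -1
python3 -m handwheel '[[[0,0,0],[0,0,0]],[[0,0,0],[0,0,0]],[[0,0,-0.05],[0,0,0]],[[0,0,-0.15],[0,0,0]],[[0,0,-0.3],[0,0,0]]]'
python3 -m handwheel '[[[0,0,-0.15],[0,0,0]],[[0,0,-0.25],[0,0,0]],[[0,0,-0.3],[0,0,0]],[[0,0,-0.3],[0,0,0]],[[0,0,-0.3],[0,0,0]]]'
python3 - <<'E'
from h import *
o=get_obs();print(o['tool_pos'],o['force'],o['opening'])
im=[]
for n,(u,v) in (('side',(290,200)),('scene',(330,230))):
    s=snap(n);W=cloud(s);P=W.reshape(-1,3)
    m=(np.hypot(P[:,0]-.629,P[:,1]-.021)<.12)&(P[:,2]>.110)&(P[:,2]<.121); q=P[m]
    print(n,'tumbler',top(W,.629,.021,.185,.045),'shelf',cv2.minAreaRect((q[:,:2]*1000).astype(np.float32)))
    print(' jar',top(W,.79,.07,.075,.045),'vase',top(W,.401,.042,.095,.04))
    im.append(cv2.resize(s['color'][v-90:v+90,u-90:u+90],(400,400)))
cv2.imwrite('pics/n.png',cv2.cvtColor(np.hstack(im),cv2.COLOR_RGB2BGR))
E
```

```text
clock: 38.63
tool_pos: [0.6295, 0.0221, 0.133]
orientation: [180.0, 0.0, 167.7]
force: [-0.6, 0.3, -0.7]
opening: 0.0802
clock: 39.05
tool_pos: [0.6279, 0.0218, 0.1917]
orientation: [-179.9, -0.3, 167.7]
force: [-0.3, -0.2, 0.0]
opening: 0.0877
clock: 39.47
tool_pos: [0.6293, 0.0222, 0.253]
orientation: [180.0, 0.0, 167.7]
force: [-0.3, 0.0, -1.4]
opening: 0.0877
[0.62927905 0.02220941 0.25303771] [-0.34654126  0.01723006 -1.40403554] 0.0876865787798572
side tumbler (111, array([0.6279, 0.0245]), 0.0281, 0.183) shelf ((628.1226196289062, 24.787612915039062), (204.83721923828125, 58.32699966430664), 78.02021026611328)
 jar (199, array([0.7899, 0.0711]), 0.0273, 0.0736) vase (122, array([0.3998, 0.0429]), 0.018, 0.0937)
scene tumbler (158, array([0.6295, 0.0244]), 0.0308, 0.1836) shelf ((631.8601684570312, 23.08354949951172), (200.4167938232422, 60.605926513671875), 77.3760757446289)
 jar (346, array([0.791, 0.069]), 0.0261, 0.0747) vase (87, array([0.4025, 0.0421]), 0.0193, 0.0943)
```

View pics/n.png

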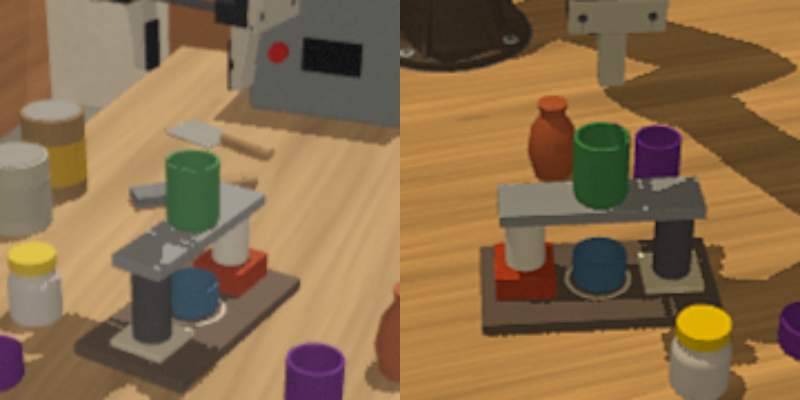

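The tier stands as required: green tumbler on the grey shelf, shelf on the props, and the dish on the ring. The gripper is clear above, and the jar and vase have not moved, so I hand in.

```bash
python3 -c "
from plant import *
print(close_job())"
```

```text
the job is handed in; nothing more can be done
None
```

The kiln tier is built and handed in at about 39.5 s on the robot's clock; `close_job()` gives no verdict.

**Order:** I stood the blue dish on the ring. Then I put the tall dark prop on the cream pad, the short white prop on the red pad, the grey shelf across them, and the green tumbler on its middle.

**Last checks** (side and scene cameras, which scatter by about 2–3 mm):
- **Tumbler:** its rim reads within about 3 mm of the shelf's centre, at 0.183 m against a nominal 0.185 m.
- **Top shelf:** its centre is within about 4 mm and its direction within 0.5° of the brown shelf's.
- **Props and dish:** before bridging, the prop tops read level at about 0.102 m in both cameras, within about 5 mm of the pad centres. The dish was within about 4 mm of the ring's centre. In the final pictures all three still stand upright.
- **Jar and vase:** they read within about 2 mm of their starting places.

**What disagreed or went wrong:**
- **Fingertip height:** the fingertips were about 14 mm behind the reported TCP, not 14 mm ahead of it. My first grip on the dish therefore closed above it without moving it, and I corrected for this from then on.
- **Dish landing:** it touched down with a brief wrist force of about 47 N. That is under the 120 N wrist limit; I lowered everything after it more slowly.
- **Shelf tilt:** the two cameras' plane fits disagreed (about 0.02 and 0.03 rad, in opposite directions), so levelness rests on the equal prop tops and the pictures.

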